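# Strip the stack of sample parts onto their outline tiles

### The arm

A 6-joint arm with a two-finger parallel gripper is mounted at the origin on a cart in front of the work surface, level with it; the furniture and walls round the work are solid. World frame = base frame: x ahead of the robot, y to its left, z up, the work surface at z = 0. Lengths are in m, angles in rad, forces in N, time in s.
With the tool pointing down it reaches from about 0.35 to 0.925 m from the base axis. Payload 6.4 kg.
Tool frame: the origin (TCP) lies at the very end of the fingers, on their centre line; the grasp point (between the pads) lies 19 mm behind it; z points along the fingers, y is the direction in which the jaws open and shut (so a half turn about z gives the same grasp; the last joint's range is limited). The gripper opens to 94 mm and grips with 3 to 60 N. Pads are 16 mm wide; open, the fingers measure 119 mm over their backs; the gripper's body (75 mm by 177 mm) begins 78 mm behind the grasp point.
Start: joints at [-1.373, 0.245, 1.558, -0, 1.339, -0.174], TCP at [0.236, -0.606, 0.174] pointing down, gripper open.
Joint ranges: [-3.13, 3.13], [-1.02, 2.26], [0.13, 2.54], [-0.95, 4.09], [0.21, 2.88], [-2.74, 2.74]. Speed limits (rad/s): [2.57, 2.57, 3.14, 3.14, 3.14, 3.14].

### API

Orientations are given as a rotation vector (axis times angle).
In Python, from station import get_state, capture, camera_model, close_job gives the robot as it stands.
- The arm moves only by the shell command python3 -m inch 'ROWS' [FORCE]. ROWS is JSON, a list of rows, each an object with "translation": the shift along the world's x, y, z scaled (see below), a list of three; "angular": the turn, a rotation vector about the world's x, y, z scaled (see below), a list of three; "fingers": the opening, from 0 (shut) to 1 (fully open). In form: [{"translation": [dx, dy, dz], "angular": [rx, ry, rz], "fingers": fingers}, ...]. A call has 1 to 8 rows; each row shifts and turns the commanded pose from where the row before left it; what a row does not reach is not made up. The controller multiplies each number of a shift by 0.5 m and each number of a turn by 45 degrees. A row lasts 1/12 s, in which the tool goes at most 41.7 mm and 7.16 degrees, less where a joint would pass 70% of its speed; a pose out of reach is approached as far as the arm can. A call with a number of a shift or a turn outside -1 to 1 is refused whole. A call with a gripper value outside its range is refused whole. The fingers move at their own pace and stop on an object; FORCE is the grip in N (left out, the last holds). Time passes only in rows, so rows that do not move let the fingers close. It gives the time, the measured TCP pose, the force and the opening at its end, in the units of the state.
- get_state(): the state, without advancing time (a new reading comes with each control period).
- capture(name): name is "scene" or "top"; returns (picture, depth): 400x640x3 uint8, red, green, blue; 400x640 float32, m along the optical axis (not along the pixel's ray), 0 where there is no reading.
- camera_model(name): a dict with "vertical_fov" (degrees; the focal length in pixels is half the picture's height over the tangent of half this angle, whatever the lens; pixels are square), "cx", "cy" (the principal point, pixels), "origin" and "rotation" of the camera in the world. Camera axes: x right, y down, z forward; pixel columns grow to the right and rows downward; lengths in m; the calibration is good to about 2 mm. A picture is of the moment at which its call begins. camera_model takes no time and is no camera call.
- close_job(): hands the job in, once; it reports no verdict.
The state is a dict: "time_s": time; "joints": joint angles; "joint_velocities": joint speeds; "effort": joint torques, N m; "ee_pos": TCP position; "eef_rot": TCP orientation; "ft_force": force on the tool from outside, world axes, zero at the start; "wrist_torque": the same for the moment, N m; "opening": finger opening in m.
Only numpy, scipy, OpenCV 4.12 (cv2) and the standard library are available. Lean on these libraries where they do the work, as an engineer would, in place of code of your own. Each camera call takes 0.05 s, during which the arm holds its last target.

### The job

Take the stack of sample parts apart from the top down, one part at a time, and set each part flat and centred on the black tile that carries its own yellow outline: bushing, square block, plate and, last, the flange with its hub up. The hexagon nut was left on the flange's tile: move it to the hexagon tile before the flange goes there. Turn the plate and the square block so that their sides run along their outlines (the others may be turned any way), leave every part released and lying still, and keep the arm off the microscopes behind.

Things in the scene. Friction and masses are not known exactly. Their poses are not given: they have to be found in the camera images.
- bushing_mid (a point): Bronze-coloured plain bushing (short tube), 26 mm outside diameter, 24 mm tall, standing upright; starts on top of the stack, on the square block. The point is its centre, half-way up (12 mm above its underside); z is its axis, up.
- block_mid (a point): Bright steel square block, 35 x 35 mm, 20 mm tall; starts second from the top, on the plate. The point is its centre, 10 mm above its underside; x and y are along its 35 mm sides, z up.
- plate_mid (a point): Flat milled steel plate with holes and a slot, 40 mm (its x) by 64 mm (its y), 8 mm thick; starts third from the top, lying on the flange's hub. The point is its centre, 4 mm above its underside; z up.
- flange_mid (a point): Dark grey drilled flange, the bottom of the stack, standing on the bench, hub upward: rim 60 mm in diameter and 11 mm thick, hub above it 36 mm in diameter up to 24 mm. The point is on its axis, 12 mm above its underside; z up.
- nut_mid (a point): Dark grey hexagon nut, 30 mm across flats (its x, flats face +x and -x), 35 mm across corners (its y), 16 mm tall, lying flat; it starts on the flange's tile, where it does not belong. The point is its centre, 8 mm above its underside; z up.
- tile_bushing_top (a point): Flat fixed tile 76 x 76 x 6 mm lying on the bench, black plastic with a flush yellow inlay in the middle: a ring 33 mm in diameter with a 20 mm black middle (a thin ring), the bushing's outline with 3 to 4 mm to spare all round. This point is the centre of the tile's upper face, 6 mm above the bench, z up; x and y run parallel to the tile's edges.
- tile_block_top (a point): Flat fixed tile 76 x 76 x 6 mm lying on the bench, black plastic with a flush yellow inlay in the middle: a plain square of 41 mm, the block's outline with 3 mm to spare, sides parallel to the tile's. This point is the centre of the tile's upper face, 6 mm above the bench, z up; x and y run parallel to the tile's edges.
- tile_plate_top (a point): Flat fixed tile 76 x 76 x 6 mm lying on the bench, black plastic with a flush yellow inlay in the middle: a rectangle 46 mm (along x) by 70 mm (along y), the plate's outline with 3 mm to spare. This point is the centre of the tile's upper face, 6 mm above the bench, z up; x and y run parallel to the tile's edges.
- tile_flange_top (a point): Flat fixed tile 76 x 76 x 6 mm lying on the bench, black plastic with a flush yellow inlay in the middle: a disc 66 mm in diameter with a 24 mm black middle and four small black dots round it, the flange's outline with 3 mm to spare; the nut covers part of it at the start. This point is the centre of the tile's upper face, 6 mm above the bench, z up; x and y run parallel to the tile's edges.
- tile_nut_top (a point): Flat fixed tile 76 x 76 x 6 mm lying on the bench, black plastic with a flush yellow inlay in the middle: a hexagon 45 mm across corners with a 14 mm black dot in the middle, the nut's outline with a few mm to spare. This point is the centre of the tile's upper face, 6 mm above the bench, z up; x and y run parallel to the tile's edges.
Not all that is in view belongs to the job. What is shaped like the part that bears plate_mid but orange is not meant.

How it is judged:
On the way, in this order (a step that is already met when the one before it is completed fails the run):
1. the bushing lies on its own tile (horizontal distance between bushing_mid and tile_bushing_top below 0.01 m and z of bushing_mid in the frame of tile_bushing_top between 0.009 and 0.015 m and angle between bushing_mid's own z axis and vertical below 0.12 rad), for 0.2 s.
2. the square block lies on its own tile (horizontal distance between block_mid and tile_block_top below 0.01 m and z of block_mid in the frame of tile_block_top between 0.007 and 0.013 m and angle between block_mid's own z axis and vertical below 0.12 rad and (angle between the x axis of block_mid and the x axis of tile_block_top, either way round below 0.2 rad or angle between the x axis of block_mid and the y axis of tile_block_top, either way round below 0.2 rad)), for 0.2 s.
3. the plate lies on its own tile (horizontal distance between plate_mid and tile_plate_top below 0.01 m and z of plate_mid in the frame of tile_plate_top between 0.001 and 0.007 m and angle between plate_mid's own z axis and vertical below 0.12 rad and angle between the x axis of plate_mid and the x axis of tile_plate_top, either way round below 0.2 rad), for 0.2 s.
4. the flange lies on its own tile (horizontal distance between flange_mid and tile_flange_top below 0.01 m and z of flange_mid in the frame of tile_flange_top between 0.009 and 0.015 m and angle between flange_mid's own z axis and vertical below 0.12 rad), for 0.2 s.
At the end, for the whole second after the job is handed in: All five parts rest on the tiles with their own outlines: centred within 10 mm, upright within 0.12 rad, height within 3 mm; the plate's and the square block's sides along their outlines within 0.2 rad (plate: long side along long side) (all of step 1 and all of step 2 and all of step 3 and all of step 4 and horizontal distance between nut_mid and tile_nut_top below 0.01 m and z of nut_mid in the frame of tile_nut_top between 0.005 and 0.011 m and angle between nut_mid's own z axis and vertical below 0.12 rad); the robot touches nothing.
It also fails if it takes over 141 s, if anything falls off the work surface, if the arm or the gripper's body presses on something with over 40 N, if the wrist force passes 120 N, or if a joint passes its speed limit or range.

## Working session

There is one attempt and no reset: what is moved stays moved. The work goes in short steps, Python scripts to look and compute and a shell command to move; the robot and the scene stay as the last step left them, time stands still between calls to the robot, and variables do not carry over. Pictures are saved under pics/ and viewed, and the job is handed in when it is done.

```bash
mkdir -p pics; ls; python3 - <<'E'
from station import *
import cv2,numpy as np
s=get_state()
for k,v in s.items(): print(k,np.round(v,4))
for n in("scene","top"):
    p,d=capture(n); cv2.imwrite(f"pics/{n}0.png",cv2.cvtColor(p,cv2.COLOR_RGB2BGR)); np.save(f"pics/{n}0_d.npy",d); print(n,camera_model(n))
E
```

```text
pics
time_s 0.0
joints [-1.3731  0.2458  1.559  -0.      1.3387 -0.1741]
joint_velocities [ 0.0006  0.0026  0.0005 -0.0009  0.0007 -0.0001]
effort [-3.00000e-04 -4.15840e+01 -3.14599e+01  6.85000e-02  3.33000e-02
 -1.00000e-04]
ee_pos [ 0.236 -0.605  0.173]
eef_rot [-3.0856e+00 -5.8040e-01  1.0000e-04]
ft_force [-0.1036 -0.4646 -0.0257]
wrist_torque [-0.0232  0.0057 -0.0069]
opening 0.0937
scene {'vertical_fov': 43.12934440992, 'cx': 329.5466777537339, 'cy': 198.3084561540187, 'origin': array([-0.24200629, -0.58608659,  0.78983398]), 'rotation': array([-2.02082169,  1.06758391, -0.55441026])}
top {'vertical_fov': 56.387813653264054, 'cx': 327.01824775800696, 'cy': 201.882143739665, 'origin': array([ 0.45792179, -0.07219292,  1.18575218]), 'rotation': array([-2.19882281,  2.19573017, -0.06196268])}
```

View pics/scene0.png

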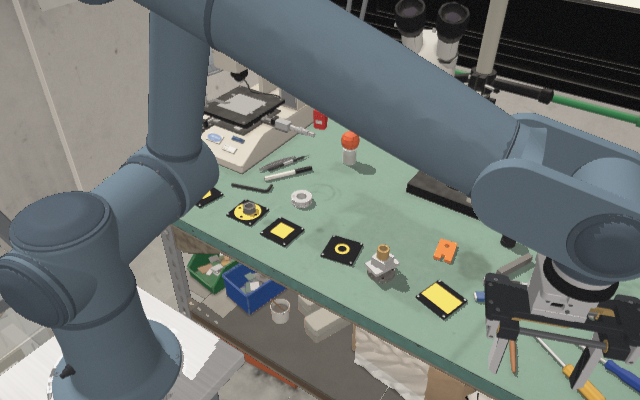

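View pics/top0.png

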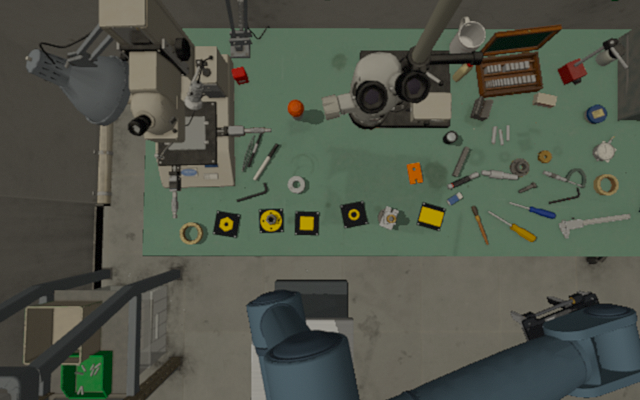

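The top view shows everything in a row at v≈215. From left to right: nut tile (227,224), flange tile with the nut (271,220), block tile (307,223), bushing tile (354,214), stack (390,217) and plate tile (431,216). Next I'll zoom in.

```bash
python3 - <<'E'
import cv2,numpy as np
t=cv2.imread("pics/top0.png"); s=cv2.imread("pics/scene0.png")
a=cv2.resize(t[165:245,160:480],None,fx=2.5,fy=2.5,interpolation=cv2.INTER_CUBIC)
b=cv2.resize(t[185:245,340:460],None,fx=6.6,fy=6.6,interpolation=cv2.INTER_CUBIC)
cv2.imwrite("pics/c1.png",a);cv2.imwrite("pics/c2.png",b[:,:800])
cv2.imwrite("pics/c3.png",cv2.resize(s[170:330,190:480],None,fx=2.7,fy=2.7,interpolation=cv2.INTER_CUBIC))
E
```

```text
(no output)
```

View pics/c1.png

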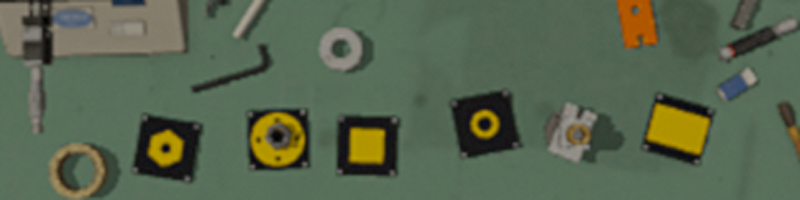

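View pics/c2.png

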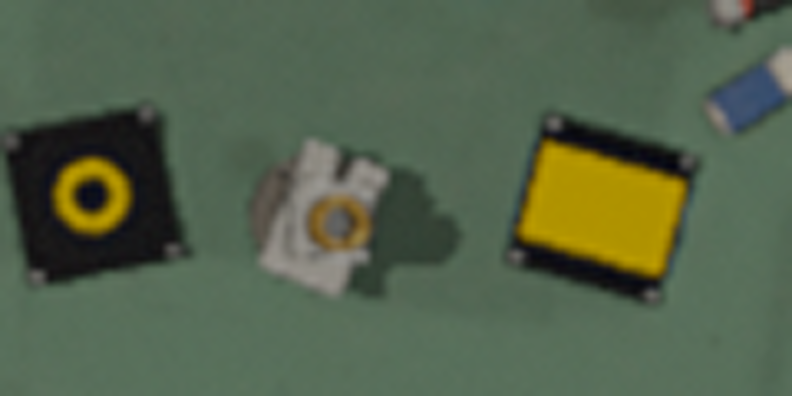

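View pics/c3.png

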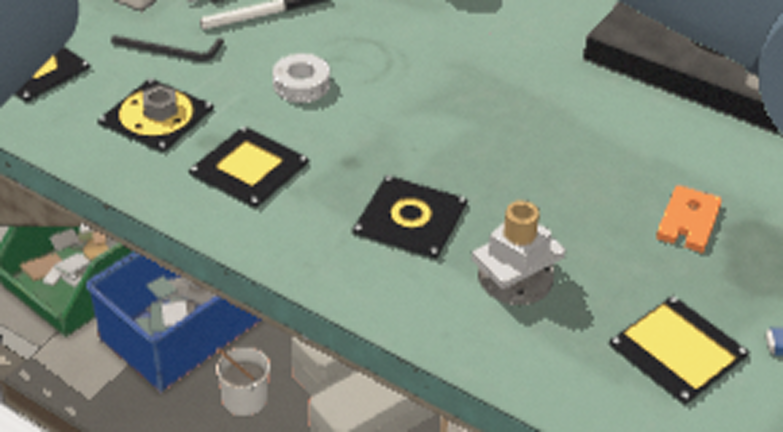

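Candidates: 
- **Bushing:** bronze ring on the stack, top (391,218). Other rings are at (191,233), (606,185) and (544,157), all loose on the bench.
- **Plate:** grey, in the stack at (388,217). The orange one at (415,173) is not meant.
- **Nut:** on the yellow disc at (272,219). Other rings are at (297,184) and (518,166).
- **Block and flange:** only in the stack.

The crops confirm these choices. Next I'll measure.

```bash
cat > h.py <<'E'
import numpy as np, cv2
from scipy.spatial.transform import Rotation as R
from station import *
def cam(n):
    m=camera_model(n); f=200/np.tan(np.radians(m["vertical_fov"]/2)); return m,f,R.from_rotvec(m["rotation"]).as_matrix(),np.array(m["origin"])
def cast(n,uv,z):
    m,f,r,o=cam(n); uv=np.atleast_2d(uv).astype(float)
    d=np.c_[(uv[:,0]-m["cx"])/f,(uv[:,1]-m["cy"])/f,np.ones(len(uv))]@r.T
    return o+d*((z-o[2])/d[:,2])[:,None]
def proj(n,p):
    m,f,r,o=cam(n); c=(np.atleast_2d(p)-o)@r; return np.c_[c[:,0]/c[:,2]*f+m["cx"],c[:,1]/c[:,2]*f+m["cy"]]
def cloud(n,d):
    m,f,r,o=cam(n); v,u=np.mgrid[:400,:640]
    return np.dstack([(u-m["cx"])/f*d,(v-m["cy"])/f*d,d])@r.T+o
def shot(n,name):
    p,d=capture(n); cv2.imwrite(f"pics/{name}.png",cv2.cvtColor(p,cv2.COLOR_RGB2BGR)); np.save(f"pics/{name}_d.npy",d); return p,d
def load(name):
    return cv2.imread(f"pics/{name}.png"),np.load(f"pics/{name}_d.npy")
E
python3 - <<'E'
from h import *
for n in("top","scene"):
    im,d=load(n+"0"); hsv=cv2.cvtColor(im,cv2.COLOR_BGR2HSV)
    m=cv2.inRange(hsv,(22,150,90),(34,255,255))
    cl=cloud(n,d)
    cs,_=cv2.findContours(m,cv2.RETR_EXTERNAL,cv2.CHAIN_APPROX_NONE)
    for c in cs:
        if cv2.contourArea(c)<50: continue
        P=cast(n,c[:,0,:],0.006)
        if P[:,0].max()>0.6: continue
        (cx,cy),(w,h),a=cv2.minAreaRect((P[:,:2]*1000).astype(np.float32))
        mm=np.zeros_like(m);cv2.drawContours(mm,[c],-1,255,-1)
        M=cv2.moments(c); ce=cast(n,[M["m10"]/M["m00"],M["m01"]/M["m00"]],0.006)[0]
        print(n,np.round(c[:,0].mean(0)),"rect",round(cx,1),round(cy,1),"wh",round(w,1),round(h,1),"ang",round(a,1),"cent",np.round(ce[:2]*1000,1),"z",np.round(np.median(cl[mm>0][:,2]),4))
    # black tiles
    m=cv2.inRange(hsv,(0,0,0),(179,255,60)); 
    m=cv2.bitwise_or(m,cv2.inRange(hsv,(22,150,90),(34,255,255)))
    m=cv2.morphologyEx(m,cv2.MORPH_CLOSE,np.ones((3,3)))
    cs,_=cv2.findContours(m,cv2.RETR_EXTERNAL,cv2.CHAIN_APPROX_NONE)
    for c in cs:
        if not 150<cv2.contourArea(c)<3000: continue
        P=cast(n,c[:,0,:],0.006)
        if P[:,0].max()>0.6 or P[:,0].min()<.25: continue
        (cx,cy),(w,h),a=cv2.minAreaRect((P[:,:2]*1000).astype(np.float32))
        print(n,"TILE",np.round(c[:,0].mean(0)),"rect",round(cx,1),round(cy,1),"wh",round(w,1),round(h,1),"ang",round(a,1))
E
```

```text
top [522. 232.] rect 422.9 -696.0 wh 86.4 24.1 ang 58.8 cent [ 422.2 -698. ] z 0.0211
top [226. 224.] rect 448.9 241.0 wh 44.8 39.8 ang 45.5 cent [449.2 241.6] z 0.0063
top [306. 223.] rect 453.4 -12.5 wh 44.0 43.7 ang 85.5 cent [453.4 -12.4] z 0.0062
top [270. 220.] rect 460.2 100.9 wh 66.3 66.3 ang 0.4 cent [460.6 100.8] z 0.0069
top [353. 214.] rect 481.0 -161.2 wh 31.6 34.8 ang 0.1 cent [ 480.6 -161. ] z 0.0064
top [431. 216.] rect 474.5 -405.7 wh 73.2 48.7 ang 73.7 cent [ 474.5 -405.8] z 0.0067
top TILE [523. 232.] rect 422.9 -696.0 wh 86.4 24.1 ang 58.8
top TILE [307. 223.] rect 454.0 -14.2 wh 72.5 75.8 ang 0.1
top TILE [227. 224.] rect 449.2 239.1 wh 75.9 73.3 ang 80.6
top TILE [271. 220.] rect 460.3 99.3 wh 72.7 75.8 ang 0.4
top TILE [431. 216.] rect 474.1 -405.8 wh 76.1 73.7 ang 74.1
top TILE [354. 214.] rect 480.3 -162.4 wh 74.4 77.1 ang 11.3
scene TILE [579. 367.] rect 464.4 -677.2 wh 12.1 103.5 ang 83.7
scene TILE [444. 301.] rect 469.3 -406.3 wh 74.5 75.5 ang 73.7
scene TILE [342. 250.] rect 475.0 -163.0 wh 76.0 74.6 ang 11.0
scene TILE [282. 231.] rect 447.2 -14.1 wh 75.7 74.9 ang 88.2
scene TILE [248. 216.] rect 455.2 97.9 wh 74.8 75.8 ang 2.5
scene TILE [210. 197.] rect 441.2 220.7 wh 42.3 73.7 ang 82.1
```

```bash
python3 - <<'E'
from h import *
for n in("top","scene"):
    im,d=load(n+"0"); cl=cloud(n,d)
    for p in [(.45,.24),(.46,.1),(.453,-.013),(.478,-.162),(.47,-.405)]:
        u=np.round(proj(n,[*p,0.006])[0]).astype(int)
        q=cl[u[1]-2:u[1]+3,u[0]-2:u[0]+3].reshape(-1,3); print(n,p,u,np.round(np.median(q,0),4))
    x,y,z=cl[...,0],cl[...,1],cl[...,2]
    for b in [(0.35,-0.1),(.4,-.25),(.55,-.1),(.55,-.3)]:
        k=(abs(x-b[0])<.03)&(abs(y-b[1])<.03)&(d>0)
        print("bench",b,k.sum(),np.round(np.median(z[k]),4) if k.any() else 0)
    # stack
    k=(abs(x-.47)<.06)&(abs(y+.28)<.06)&(z>0.008)&(z<.12)
    h,e=np.histogram(z[k],np.arange(.006,.1,.004)); print(list(zip(np.round(e,3),h)))
    for lo,hi in[(.068,.1),(.046,.058),(.028,.036),(.006,.015)]:
        kk=k&(z>lo)&(z<hi)
        if kk.sum()>3:
            P=np.c_[x[kk],y[kk]]; print(lo,hi,kk.sum(),np.round(P.mean(0),4),P.min(0).round(4),P.max(0).round(4))
            print(cv2.minAreaRect((P*1000).astype(np.float32)))
E
```

```text
top (0.45, 0.24) [226 224] [0.4489 0.2409 0.0061]
top (0.46, 0.1) [271 221] [0.4586 0.099  0.0096]
top (0.453, -0.013) [307 223] [ 0.4524 -0.0143  0.0068]
top (0.478, -0.162) [354 215] [ 0.4778 -0.1628  0.007 ]
top (0.47, -0.405) [431 218] [ 0.4687 -0.4055  0.0066]
bench (0.35, -0.1) 187 -0.0006
bench (0.4, -0.25) 356 -0.0005
bench (0.55, -0.1) 353 -0.0004
bench (0.55, -0.3) 341 -0.0002
[(np.float64(0.006), np.int64(22)), (np.float64(0.01), np.int64(25)), (np.float64(0.014), np.int64(1)), (np.float64(0.018), np.int64(0)), (np.float64(0.022), np.int64(1)), (np.float64(0.026), np.int64(36)), (np.float64(0.03), np.int64(73)), (np.float64(0.034), np.int64(22)), (np.float64(0.038), np.int64(3)), (np.float64(0.042), np.int64(2)), (np.float64(0.046), np.int64(15)), (np.float64(0.05), np.int64(55)), (np.float64(0.054), np.int64(16)), (np.float64(0.058), np.int64(2)), (np.float64(0.062), np.int64(4)), (np.float64(0.066), np.int64(3)), (np.float64(0.07), np.int64(9)), (np.float64(0.074), np.int64(29)), (np.float64(0.078), np.int64(2)), (np.float64(0.082), np.int64(0)), (np.float64(0.086), np.i
[... 1930 characters left out ...]
64(0.094), np.int64(0))]
0.068 0.1 94 [ 0.4627 -0.2683] [ 0.4511 -0.2805] [ 0.4761 -0.2554]
((463.695068359375, -268.1183166503906), (24.695463180541992, 24.967117309570312), 84.03649139404297)
0.046 0.058 145 [ 0.4584 -0.2718] [ 0.4453 -0.2869] [ 0.4843 -0.2486]
((465.504150390625, -268.02301025390625), (36.413516998291016, 38.68857192993164), 82.52644348144531)
0.028 0.036 204 [ 0.4533 -0.2698] [ 0.4297 -0.2978] [ 0.4929 -0.2385]
((465.27166748046875, -269.65625), (41.698097229003906, 65.39532470703125), 63.91527557373047)
0.006 0.015 91 [ 0.4582 -0.2808] [ 0.4366 -0.2965] [ 0.4878 -0.2417]
((457.0664367675781, -274.8404235839844), (32.70594024658203, 58.53172302246094), 37.37544250488281)
```

```bash
python3 -m inch '[{"translation":[0.0385,0.056,0],"angular":[0,0,-0.054],"fingers":1},{"translation":[0.0385,0.056,0],"angular":[0,0,-0.054],"fingers":1},{"translation":[0.0385,0.056,0],"angular":[0,0,-0.054],"fingers":1},{"translation":[0.0385,0.056,0],"angular":[0,0,-0.054],"fingers":1},{"translation":[0.0385,0.056,0],"angular":[0,0,-0.054],"fingers":1},{"translation":[0.0385,0.056,0],"angular":[0,0,-0.054],"fingers":1}]' 20
python3 -m inch '[{"translation":[0.0385,0.056,0],"angular":[0,0,-0.054],"fingers":1},{"translation":[0.0385,0.056,0],"angular":[0,0,-0.054],"fingers":1},{"translation":[0.0385,0.056,0],"angular":[0,0,-0.054],"fingers":1},{"translation":[0.0385,0.056,0],"angular":[0,0,-0.054],"fingers":1},{"translation":[0.0385,0.056,0],"angular":[0,0,-0.054],"fingers":1},{"translation":[0.0385,0.056,0],"angular":[0,0,-0.054],"fingers":1},{"translation":[0,0,0],"angular":[0,0,0],"fingers":1},{"translation":[0,0,0],"angular":[0,0,0],"fingers":1}]'
python3 - <<'E'
from h import *
s=get_state(); print(s["ee_pos"],s["joints"],R.from_rotvec(s["eef_rot"]).as_matrix()[:,1])
p,_=shot("scene","s1"); shot("top","t1")
u=proj("scene",s["ee_pos"])[0].astype(int); print(u)
a=p[max(0,u[1]-100):u[1]+50,u[0]-100:u[0]+100]
cv2.imwrite("pics/s1c.png",cv2.cvtColor(cv2.resize(a,None,fx=4,fy=4,interpolation=cv2.INTER_CUBIC),cv2.COLOR_RGB2BGR))
E
```

```text
time_s: 0.6
ee_pos: [0.3521, -0.4358, 0.1735]
eef_rot: [-3.136, -0.18, 0.0]
ft_force: [0.3, -0.4, 0.1]
opening: 0.0936
time_s: 1.27
ee_pos: [0.4675, -0.2683, 0.1737]
eef_rot: [-3.134, 0.21, 0.001]
ft_force: [0.7, 0.2, -0.8]
opening: 0.0937
[ 0.46746338 -0.26834261  0.17367819] [-7.31370441e-01 -1.45937740e-02  1.84152524e+00 -3.39807202e-04
  1.31533055e+00  9.73158601e-01] [-1.33249277e-01 -9.91082549e-01 -1.04906011e-04]
[388 210]
```

View pics/s1c.png

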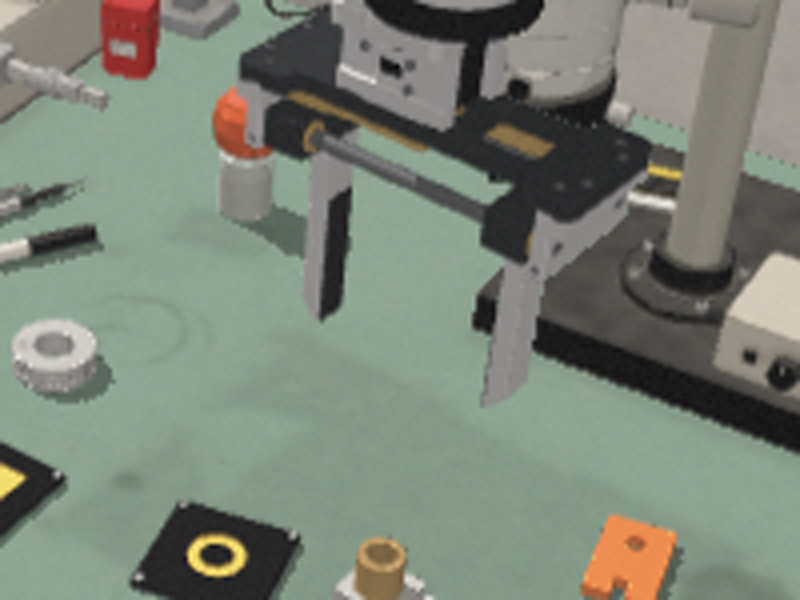

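View pics/t1.png

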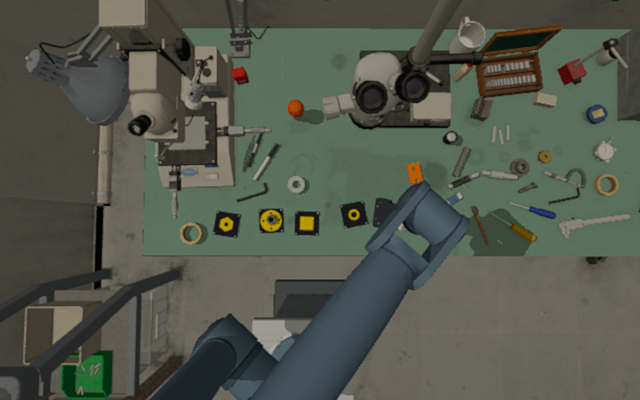

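The scene view shows both fingertips: left about (368,189), right about (413,210). I'll overlay the predicted fingertip outlines to measure the offset between camera and robot.

```bash
cat >> h.py <<'E'
def tipoverlay(name,out,shift=(0,0,0)):
    s=get_state(); im,d=load(name); M=R.from_rotvec(s["eef_rot"]).as_matrix(); p=np.array(s["ee_pos"])+shift
    h=s["opening"]/2; u=proj("scene",p)[0].astype(int); x0,y0=u[0]-65,u[1]-50
    a=cv2.resize(im[y0:y0+100,x0:x0+130],None,fx=6,fy=6,interpolation=cv2.INTER_CUBIC)
    for sg in(1,-1):
        c=np.array([p+M[:,1]*sg*a1+M[:,0]*b for a1,b in[(h,-.008),(h,.008),(h+.0125,.008),(h+.0125,-.008)]])
        q=(proj("scene",c)-[x0-.5,y0-.5])*6
        cv2.polylines(a,[np.round(q).astype(int).reshape(-1,1,2)],True,(0,0,255) if sg>0 else (255,0,255),1)
    cv2.imwrite(f"pics/{out}.png",a); print("crop",x0,y0)
E
python3 -c "
from h import *
tipoverlay('s1','s1o')"
```

```text
crop 324 160
```

View pics/s1o.png

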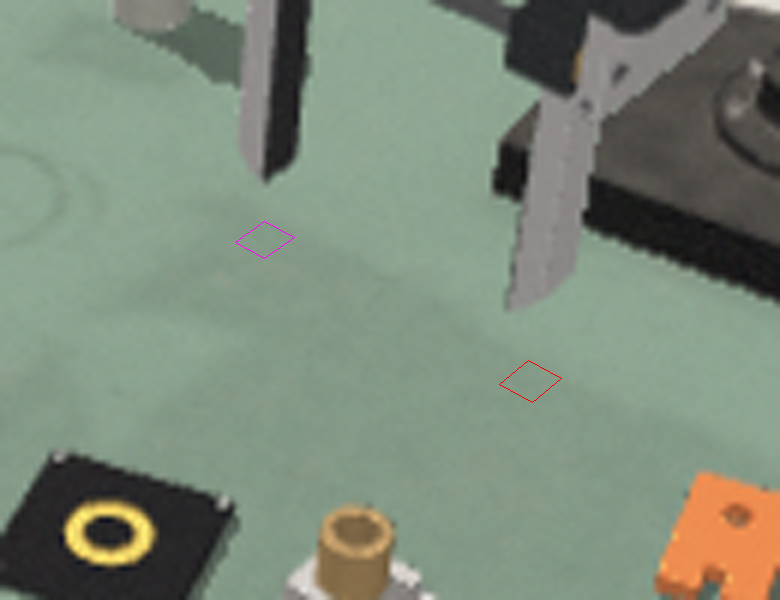

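```bash
python3 -c "
from h import *
im,d=load('s1'); cl=cloud('scene',d); s=get_state(); p=np.array(s['ee_pos']); print(s['time_s'],p,s['joint_velocities'])
for c in [(266,150),(255,140),(262,170),(285,120),(530,280),(540,240),(515,300),(555,200)]:
    u=int(324+c[0]/6),int(160+c[1]/6); print(u,cl[u[1],u[0]].round(4))
m=(abs(cl[...,0]-.47)<.04)&(abs(cl[...,1]+.27)<.09)&(cl[...,2]>.12)
q=cl[m]; 
for sel in(q[:,1]>-.27,q[:,1]<-.27):
    g=q[sel]; g=g[g[:,2]<.26]; print(len(g),np.sort(g[:,2])[:8].round(3)); 
    for lo in (.16,.17,.18,.19,.2,.21,.22,.23): 
        k=g[(g[:,2]>=lo)&(g[:,2]<lo+.01)]; print(lo,len(k),k[:,:2].min(0).round(3) if len(k) else '',k[:,:2].max(0).round(3) if len(k) else '')
"
```

```text
1.3667 [ 0.46668759 -0.27006172  0.17379197] [-0.02084943 -0.00035917 -0.00311137  0.00092266 -0.0007588   0.00496437]
(368, 185) [ 0.4659 -0.2198  0.2152]
(366, 183) [ 0.4652 -0.2154  0.2185]
(367, 188) [ 0.4642 -0.219   0.2086]
(371, 180) [ 0.4729 -0.2217  0.2238]
(412, 206) [ 0.4485 -0.322   0.2215]
(414, 200) [ 0.4497 -0.3235  0.2351]
(409, 210) [ 0.4513 -0.3163  0.2076]
(416, 193) [ 0.4511 -0.3246  0.2506]
237 [0.202 0.204 0.206 0.206 0.207 0.207 0.208 0.208]
0.16 0  
0.17 0  
0.18 0  
0.19 0  
0.2 19 [ 0.462 -0.223] [ 0.481 -0.211]
0.21 42 [ 0.461 -0.224] [ 0.482 -0.21 ]
0.22 41 [ 0.463 -0.223] [ 0.48 -0.21]
0.23 43 [ 0.462 -0.223] [ 0.481 -0.208]
227 [0.207 0.207 0.208 0.209 0.209 0.21  0.212 0.212]
0.16 0  
0.17 0  
0.18 0  
0.19 0  
0.2 6 [ 0.45 -0.32] [ 0.453 -0.316]
0.21 35 [ 0.448 -0.329] [ 0.467 -0.314]
0.22 46 [ 0.447 -0.328] [ 0.468 -0.314]
0.23 45 [ 0.448 -0.328] [ 0.466 -0.313]
```

```bash
python3 -c "
from h import *
im,d=load('s1'); cl=cloud('scene',d)
q=cl[(abs(cl[...,0]-.466)<.08)&(abs(cl[...,1]+.27)<.13)&(cl[...,2]>.12)&(cl[...,2]<.5)]
for lo in np.arange(.2,.42,.008):
    k=q[(q[:,2]>=lo)&(q[:,2]<lo+.008)]; print(round(lo,3),len(k),k[:,:2].min(0).round(3) if len(k) else '',k[:,:2].max(0).round(3) if len(k) else '')
a=cv2.resize(im[60:220,310:470],None,fx=3.75,fy=3.75,interpolation=cv2.INTER_CUBIC)
im2=cl[...,2][60:220,310:470]
for v in range(0,160,16):
  print([round(float(im2[v,u]),3) for u in range(0,160,16)])
"
```

```text
0.2 11 [ 0.45  -0.319] [ 0.481 -0.218]
0.208 59 [ 0.448 -0.328] [ 0.481 -0.21 ]
0.216 69 [ 0.447 -0.329] [ 0.482 -0.21 ]
0.224 70 [ 0.449 -0.328] [ 0.48  -0.209]
0.232 68 [ 0.448 -0.328] [ 0.481 -0.208]
0.24 79 [ 0.449 -0.329] [ 0.482 -0.209]
0.248 71 [ 0.448 -0.329] [ 0.479 -0.209]
0.256 79 [ 0.448 -0.329] [ 0.483 -0.21 ]
0.264 74 [ 0.447 -0.328] [ 0.48  -0.209]
0.272 74 [ 0.448 -0.328] [ 0.483 -0.208]
0.28 59 [ 0.448 -0.327] [ 0.482 -0.21 ]
0.288 27 [ 0.449 -0.326] [ 0.475 -0.209]
0.296 36 [ 0.423 -0.351] [ 0.483 -0.185]
0.304 198 [ 0.422 -0.353] [ 0.49  -0.185]
0.312 416 [ 0.421 -0.353] [ 0.489 -0.184]
0.32 313 [ 0.421 -0.358] [ 0.487 -0.179]
0.328 299 [ 0.419 -0.359] [ 0.491 -0.179]
0.336 803 [ 0.421 -0.36 ] [ 0.506 -0.179]
0.344 704 [ 0.422 -0.36 ] [ 0.51  -0.179]
0.352 207 [ 0.443 -0.289] [ 0.488 -0.225]
0.36 162 [ 0.443 -0.289] [ 0.487 -0.225]
0.368 104 [ 0.443 -0.288] [ 0.488 -0.226]
0.376 55 [ 0.431 -0.284] [ 0.453 -0.228]
0.384 151 [ 0.43  -0.304] [ 0.462 -0.225]
0.392 230 [ 0.427 -0.307] [ 0.493 -0.227]
0.4 268 [ 0.429 -0.306] [ 0.49  -0.232]
0.408 126 [ 0.433 -0.304] [ 0.475 -0.244]
0.416 167 [ 0.428 -0.306] [ 0.481 -0.241]
[0.509, 0.508, 0.512, 0.509, 0.507, 0.505, 0.504, 0.505, 0.502, 0.379]
[0.166, 0.076, 0.487, 0.485, 0.482, 0.482, 0.482, 0.482, 0.477, 0.323]
[0.117, 0.018, 0.09, 0.053, 0.281, 0.455, 0.453, 0.451, 0.308, 0.302]
[0.066, -0.002, -0.002, -0.008, 0.392, 0.406, 0.411, 0.399, 0.269, 0.27]
[0.01, 0.015, -0.003, 0.344, 0.357, 0.371, 0.368, 0.231, 0.225, 0.045]
[-0.001, -0.001, 0.075, 0.321, 0.313, 0.341, 0.344, 0.343, 0.181, -0.007]
[0.0, -0.002, -0.001, -0.002, 0.275, 0.316, -0.003, 0.344, 0.344, 0.036]
[-0.007, -0.0, 0.0, -0.003, 0.24, -0.004, -0.003, 0.318, 0.033, 0.06]
[-0.004, -0.003, -0.002, -0.001, -0.002, -0.003, 0.017, 0.255, 0.031, 0.038]
[0.001, -0.004, -0.003, -0.002, -0.0, -0.004, -0.002, -0.002, 0.006, 0.023]
```

```bash
python3 -c "
from h import *
im,d=load('scene0'); cl=cloud('scene',d)
q=cl[(abs(cl[...,0]-.236)<.12)&(abs(cl[...,1]+.606)<.12)&(cl[...,2]>.12)&(cl[...,2]<.3)]
for lo in np.arange(.16,.3,.008):
    k=q[(q[:,2]>=lo)&(q[:,2]<lo+.008)]; print(round(lo,3),len(k),k[:,:2].min(0).round(3) if len(k) else '',k[:,:2].max(0).round(3) if len(k) else '')
"
```

```text
0.16 0  
0.168 0  
0.176 0  
0.184 0  
0.192 0  
0.2 30 [ 0.208 -0.658] [ 0.259 -0.561]
0.208 111 [ 0.206 -0.663] [ 0.26  -0.548]
0.216 117 [ 0.205 -0.663] [ 0.26  -0.547]
0.224 124 [ 0.204 -0.663] [ 0.26  -0.547]
0.232 134 [ 0.205 -0.664] [ 0.26  -0.547]
0.24 133 [ 0.204 -0.664] [ 0.259 -0.547]
0.248 129 [ 0.205 -0.664] [ 0.261 -0.547]
0.256 148 [ 0.204 -0.664] [ 0.262 -0.547]
0.264 127 [ 0.205 -0.664] [ 0.259 -0.549]
0.272 118 [ 0.205 -0.664] [ 0.259 -0.552]
0.28 53 [ 0.243 -0.664] [ 0.261 -0.647]
0.288 36 [ 0.244 -0.661] [ 0.261 -0.647]
0.296 15 [ 0.249 -0.652] [ 0.263 -0.647]
```

The camera shows the fingertips about 29 mm higher than the reported TCP, and the offset is the same at both poses. The gripper body is also exactly 97 mm above the tips, as specified. I'll descend with the fingers open, which can't touch the stack either way, and check again.

```bash
python3 -m inch '[{"translation":[0,0,-0.07],"angular":[0,0,0],"fingers":1},{"translation":[0,0,-0.07],"angular":[0,0,0],"fingers":1},{"translation":[0,0,-0.07],"angular":[0,0,0],"fingers":1},{"translation":[0,0,-0.068],"angular":[0,0,0],"fingers":1},{"translation":[0,0,0],"angular":[0,0,0],"fingers":1},{"translation":[0,0,0],"angular":[0,0,0],"fingers":1}]'
python3 - <<'E'
from h import *
p,d=shot("scene","s2"); s=get_state();print(s["ee_pos"])
tipoverlay('s2','s2o',(0,0,.029))
cl=cloud('scene',d); q=cl[(abs(cl[...,0]-.466)<.05)&(abs(cl[...,1]+.27)<.08)&(abs(cl[...,1]+.27)>.043)&(cl[...,2]>.015)&(cl[...,2]<.15)]
for lo in np.arange(.016,.15,.008):
    k=q[(q[:,2]>=lo)&(q[:,2]<lo+.008)]; print(round(lo,3),len(k),k[:,:2].min(0).round(3) if len(k) else '',k[:,:2].max(0).round(3) if len(k) else '')
E
```

```text
time_s: 1.87
ee_pos: [0.4653, -0.2697, 0.0337]
eef_rot: [-3.131, 0.218, 0.005]
ft_force: [0.6, -0.4, 0.2]
opening: 0.0938
[ 0.46710528 -0.27093796  0.03602561]
crop 319 201
0.016 0  
0.024 0  
0.032 0  
0.04 0  
0.048 0  
0.056 2 [ 0.465 -0.223] [ 0.481 -0.22 ]
0.064 28 [ 0.448 -0.324] [ 0.479 -0.212]
0.072 55 [ 0.446 -0.33 ] [ 0.478 -0.21 ]
0.08 48 [ 0.445 -0.33 ] [ 0.476 -0.212]
0.088 55 [ 0.445 -0.329] [ 0.478 -0.213]
0.096 56 [ 0.447 -0.329] [ 0.478 -0.21 ]
0.104 62 [ 0.445 -0.33 ] [ 0.478 -0.209]
0.112 54 [ 0.446 -0.33 ] [ 0.48  -0.211]
0.12 55 [ 0.445 -0.33 ] [ 0.48  -0.212]
0.128 57 [ 0.446 -0.328] [ 0.48 -0.21]
0.136 47 [ 0.445 -0.328] [ 0.48  -0.209]
0.144 15 [ 0.46  -0.223] [ 0.482 -0.209]
```

View pics/s2o.png

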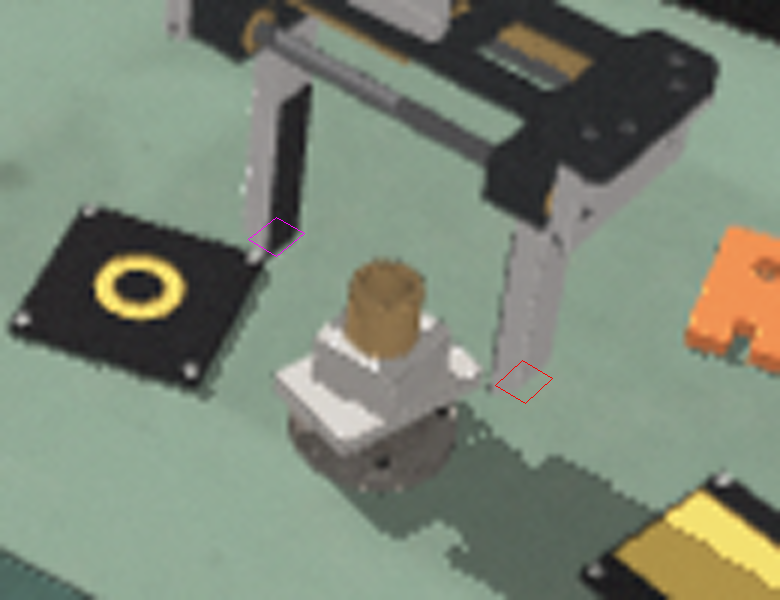

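The overlay with +29 mm matches the fingertips, and the bushing stands centred between the jaws. Next I'll lower 8.5 mm and grip.

```bash
python3 -m inch '[{"translation":[0,0,-0.017],"angular":[0,0,0],"fingers":1},{"translation":[0,0,0],"angular":[0,0,0],"fingers":0.2},{"translation":[0,0,0],"angular":[0,0,0],"fingers":0.2},{"translation":[0,0,0],"angular":[0,0,0],"fingers":0.2},{"translation":[0,0,0],"angular":[0,0,0],"fingers":0.2},{"translation":[0,0,0],"angular":[0,0,0],"fingers":0.2},{"translation":[0,0,0],"angular":[0,0,0],"fingers":0.2},{"translation":[0,0,0],"angular":[0,0,0],"fingers":0.2}]' 20
python3 -m inch '[{"translation":[0,0,0],"angular":[0,0,0],"fingers":0.2},{"translation":[0,0,0],"angular":[0,0,0],"fingers":0.2},{"translation":[0,0,0],"angular":[0,0,0],"fingers":0.2},{"translation":[0,0,0],"angular":[0,0,0],"fingers":0.2}]' 20
```

```text
time_s: 2.58
ee_pos: [0.4672, -0.2696, 0.0267]
eef_rot: [3.134, -0.215, 0.0]
ft_force: [-0.2, -0.2, 0.1]
opening: 0.0509
time_s: 2.92
ee_pos: [0.4671, -0.2695, 0.0265]
eef_rot: [-3.134, 0.215, 0.0]
ft_force: [0.3, -0.4, -0.0]
opening: 0.0257
```

```bash
python3 -m inch '[{"translation":[0,0,0.04],"angular":[0,0,0],"fingers":0.2},{"translation":[0,0,0.04],"angular":[0,0,0],"fingers":0.2},{"translation":[0.007,0.071,0],"angular":[0,0,0],"fingers":0.2},{"translation":[0.007,0.071,0],"angular":[0,0,0],"fingers":0.2},{"translation":[0.007,0.071,0],"angular":[0,0,0],"fingers":0.2},{"translation":[0,0,-0.06],"angular":[0,0,0],"fingers":0.2},{"translation":[0,0,-0.06],"angular":[0,0,0],"fingers":0.2},{"translation":[0,0,-0.03],"angular":[0,0,0],"fingers":0.2}]'
python3 -m inch '[{"translation":[0,0,0],"angular":[0,0,0],"fingers":0.2}]'
python3 - <<'E'
from h import *
p,d=shot("scene","s3"); s=get_state();print(s["ee_pos"],s["opening"])
tipoverlay('s3','s3o',(0,0,.029))
E
```

```text
time_s: 3.58
ee_pos: [0.4759, -0.1612, -0.0112]
eef_rot: [-3.133, 0.213, 0.005]
ft_force: [-0.6, -0.1, -1.0]
opening: 0.0254
time_s: 3.67
ee_pos: [0.4745, -0.161, -0.0121]
eef_rot: [-3.131, 0.214, 0.011]
ft_force: [0.7, 0.6, -0.4]
opening: 0.0254
[ 0.47611992 -0.16205064 -0.01002575] 0.02577385018000133
crop 276 195
```

View pics/s3o.png

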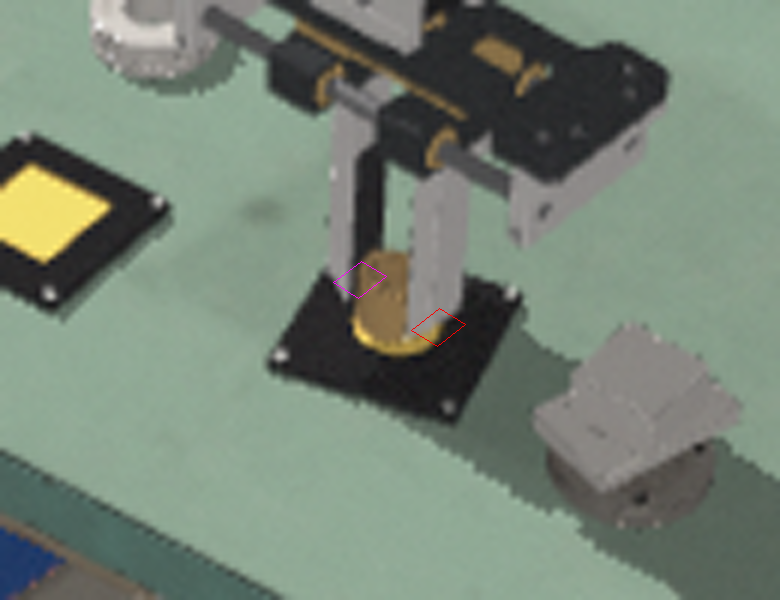

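The bushing hangs centred over the ring, about 10 mm up. Next I'll lower it and release.

```bash
python3 -m inch '[{"translation":[0,0,-0.008],"angular":[0,0,0],"fingers":0.2},{"translation":[0,0,-0.008],"angular":[0,0,0],"fingers":0.2},{"translation":[0,0,-0.004],"angular":[0,0,0],"fingers":0.2},{"translation":[0,0,0],"angular":[0,0,0],"fingers":0.2},{"translation":[0,0,0],"angular":[0,0,0],"fingers":0.2}]'

```

```text
time_s: 4.13
ee_pos: [0.478, -0.1634, -0.018]
eef_rot: [3.134, -0.216, 0.001]
ft_force: [-0.3, 0.5, -0.4]
opening: 0.0254
```

```bash
python3 -m inch '[{"translation":[0,0,-0.003],"angular":[0,0,0],"fingers":0.2},{"translation":[0,0,0],"angular":[0,0,0],"fingers":0.2}]'
python3 -m inch '[{"translation":[0,0,0],"angular":[0,0,0],"fingers":0.4},{"translation":[0,0,0],"angular":[0,0,0],"fingers":0.5},{"translation":[0,0,0],"angular":[0,0,0],"fingers":0.6},{"translation":[0,0,0],"angular":[0,0,0],"fingers":0.6},{"translation":[0,0,0.03],"angular":[0,0,0],"fingers":0.6},{"translation":[0,0,0.08],"angular":[0,0,0],"fingers":1},{"translation":[0,0,0.08],"angular":[0,0,0],"fingers":1},{"translation":[0,0,0.04],"angular":[0,0,0],"fingers":1}]'
python3 - <<'E'
from h import *
p,d=shot("scene","s4"); shot("top","t4"); s=get_state();print(s["ee_pos"],s["opening"])
im,_=load("s4"); cv2.imwrite("pics/s4c.png",cv2.resize(im[200:310,290:450],None,fx=5,fy=5,interpolation=cv2.INTER_CUBIC))
E
```

```text
time_s: 4.3
ee_pos: [0.4782, -0.1635, -0.0195]
eef_rot: [3.134, -0.215, 0.002]
ft_force: [-0.1, -0.5, -0.2]
opening: 0.0257
time_s: 4.97
ee_pos: [0.4796, -0.1642, 0.0996]
eef_rot: [3.131, -0.215, 0.008]
ft_force: [0.8, -0.3, 0.6]
opening: 0.0731
[ 0.48071054 -0.16487663  0.09975069] 0.08080313574454003
```

View pics/s4c.png

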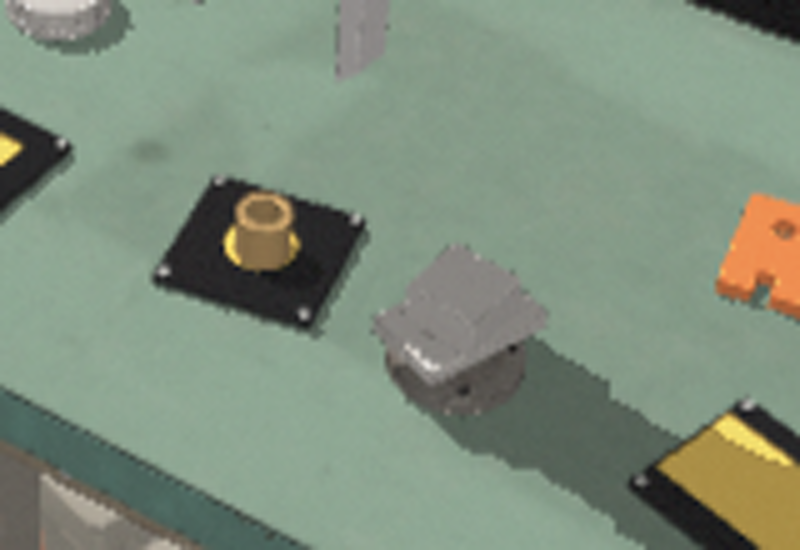

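The bushing stands centred on its ring at crop (263,240). Next I'll measure the block and plate on the stack.

```bash
cat >> h.py <<'E'
def layer(n,name,cx,cy,lo,hi,r=.06):
    im,d=load(name); cl=cloud(n,d); x,y,z=cl[...,0],cl[...,1],cl[...,2]
    k=(abs(x-cx)<r)&(abs(y-cy)<r)&(z>lo)&(z<hi)&(d>0); P=np.c_[x[k],y[k]]
    k2=np.zeros(k.shape,np.uint8); k2[k]=255
    if k.sum()>4:
        (a,b),(w,h),g=cv2.minAreaRect((P*1000).astype(np.float32)); print(n,name,lo,hi,k.sum(),"c",round(a,1),round(b,1),"wh",round(w,1),round(h,1),"ang(w)",round(g,1),"mean",(P.mean(0)*1000).round(1))
    else: print(n,name,lo,hi,"none",k.sum())
E
python3 -c "
from h import *
for n,m in(('scene','s4'),('top','t4')):
    layer(n,m,.467,-.269,.046,.060); layer(n,m,.467,-.269,.049,.060);layer(n,m,.467,-.269,.026,.037)
    layer(n,m,.478,-.163,.023,.036,.03)
im,_=load('t4'); cv2.imwrite('pics/t4c.png',cv2.resize(im[185:245,340:460],None,fx=6.5,fy=6.5,interpolation=cv2.INTER_CUBIC))
"
```

```text
scene s4 0.046 0.06 231 c 466.3 -268.3 wh 37.2 38.2 ang(w) 81.4 mean [ 464.5 -268.5]
scene s4 0.049 0.06 186 c 465.7 -268.4 wh 36.8 37.1 ang(w) 81.4 mean [ 465.1 -268.7]
scene s4 0.026 0.037 226 c 466.6 -267.4 wh 43.6 67.1 ang(w) 68.5 mean [ 453.4 -270.9]
scene s4 0.023 0.036 78 c 473.9 -164.8 wh 25.2 26.0 ang(w) 47.8 mean [ 473.9 -164.2]
top t4 0.046 0.06 none 0
top t4 0.049 0.06 none 0
top t4 0.026 0.037 none 0
top t4 0.023 0.036 none 0
```

View pics/t4c.png

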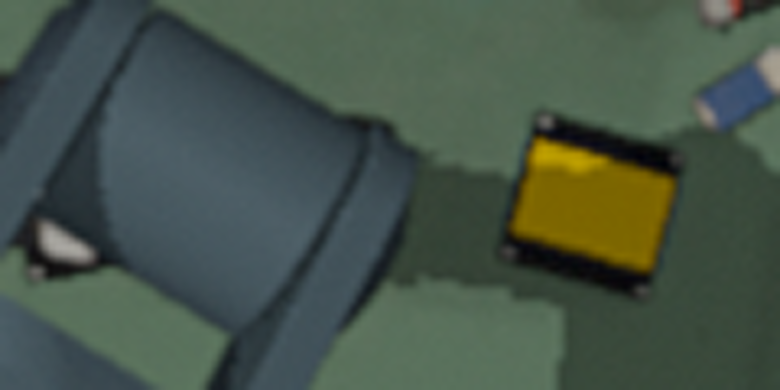

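```bash
python3 -m inch '[{"translation":[-0.007,-0.07,0],"angular":[0,0,0],"fingers":1},{"translation":[-0.007,-0.07,0],"angular":[0,0,0],"fingers":1},{"translation":[-0.007,-0.071,0],"angular":[0,0,0],"fingers":1},{"translation":[0,0,0],"angular":[0,0,0],"fingers":1},{"translation":[0,0,0],"angular":[0,0,0],"fingers":1},{"translation":[0,0,0],"angular":[0,0,0],"fingers":1}]'
```

```text
time_s: 5.57
ee_pos: [0.4663, -0.2675, 0.0935]
eef_rot: [-3.132, 0.216, 0.003]
ft_force: [-0.6, -0.2, -0.4]
opening: 0.094
```

```bash
python3 -m inch '[{"translation":[0,0,-0.06],"angular":[0,0,0],"fingers":1},{"translation":[0,0,-0.06],"angular":[0,0,0],"fingers":1},{"translation":[0,0,-0.04],"angular":[0,0,0],"fingers":1},{"translation":[0,0,-0.01],"angular":[0,0,0],"fingers":1},{"translation":[0,0,0],"angular":[0,0,0],"fingers":1},{"translation":[0,0,0],"angular":[0,0,0],"fingers":1},{"translation":[0,0,0],"angular":[0,0,0],"fingers":1}]'
python3 - <<'E'
from h import *
p,d=shot("scene","s5"); s=get_state();print(s["ee_pos"],s["opening"])
tipoverlay('s5','s5o',(0,0,.029))
E
```

```text
time_s: 6.15
ee_pos: [0.4683, -0.2691, 0.0117]
eef_rot: [3.133, -0.214, 0.004]
ft_force: [-0.2, -0.1, 0.8]
opening: 0.0937
[ 0.46838055 -0.26924384  0.01179606] 0.09407373093160791
crop 318 209
```

View pics/s5o.png

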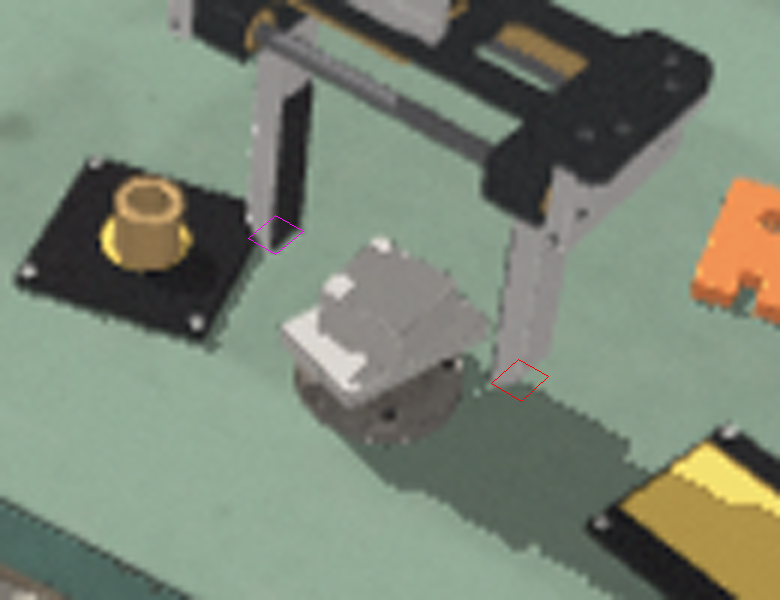

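```bash
python3 -m inch '[{"translation":[0,0,-0.012],"angular":[0,0,0],"fingers":1},{"translation":[0,0,0],"angular":[0,0,0],"fingers":0.3},{"translation":[0,0,0],"angular":[0,0,0],"fingers":0.3},{"translation":[0,0,0],"angular":[0,0,0],"fingers":0.3},{"translation":[0,0,0],"angular":[0,0,0],"fingers":0.3},{"translation":[0,0,0],"angular":[0,0,0],"fingers":0.3},{"translation":[0,0,0],"angular":[0,0,0],"fingers":0.3},{"translation":[0,0,0],"angular":[0,0,0],"fingers":0.3}]' 30
python3 -m inch '[{"translation":[0,0,0],"angular":[0,0,0],"fingers":0.3},{"translation":[0,0,0],"angular":[0,0,0],"fingers":0.3},{"translation":[0,0,0],"angular":[0,0,0],"fingers":0.3},{"translation":[0,0,0],"angular":[0,0,0],"fingers":0.3}]'
```

```text
time_s: 6.87
ee_pos: [0.4672, -0.2686, 0.0041]
eef_rot: [-3.134, 0.215, -0.0]
ft_force: [-0.2, -0.2, 0.5]
opening: 0.0508
time_s: 7.2
ee_pos: [0.4672, -0.2685, 0.004]
eef_rot: [-3.134, 0.215, 0.0]
ft_force: [0.6, -0.2, -0.3]
opening: 0.0345
```

```bash
python3 -m inch '[{"translation":[0,0,0.04],"angular":[0,0,0],"fingers":0.3},{"translation":[0,0,0.04],"angular":[0,0,0],"fingers":0.3},{"translation":[-0.005,0.073,0],"angular":[0,0,0.022],"fingers":0.3},{"translation":[-0.005,0.073,0],"angular":[0,0,0.022],"fingers":0.3},{"translation":[-0.005,0.073,0],"angular":[0,0,0.022],"fingers":0.3},{"translation":[-0.005,0.073,0],"angular":[0,0,0.022],"fingers":0.3},{"translation":[-0.005,0.073,0],"angular":[0,0,0.022],"fingers":0.3},{"translation":[-0.004,0.073,0],"angular":[0,0,0.022],"fingers":0.3}]'
python3 -m inch '[{"translation":[-0.004,0.072,0],"angular":[0,0,0.022],"fingers":0.3},{"translation":[0,0,-0.04],"angular":[0,0,0],"fingers":0.3},{"translation":[0,0,-0.04],"angular":[0,0,0],"fingers":0.3},{"translation":[0,0,-0.03],"angular":[0,0,0],"fingers":0.3},{"translation":[0,0,0],"angular":[0,0,0],"fingers":0.3},{"translation":[0,0,0],"angular":[0,0,0],"fingers":0.3}]'
python3 - <<'E'
from h import *
p,d=shot("scene","s6"); shot("top","t6"); s=get_state();print(s["ee_pos"],s["opening"],R.from_rotvec(s["eef_rot"]).as_matrix()[:,1])
im,_=load("s6"); cv2.imwrite("pics/s6c.png",cv2.resize(im[170:290,230:400],None,fx=4.7,fy=4.7,interpolation=cv2.INTER_CUBIC))
im,_=load("t6"); cv2.imwrite("pics/t6c.png",cv2.resize(im[180:260,200:460],None,fx=3,fy=3,interpolation=cv2.INTER_CUBIC))
layer("top","t6",.47,-.269,.026,.037)
E
```

```text
time_s: 7.87
ee_pos: [0.4518, -0.0479, 0.0438]
eef_rot: [-3.141, 0.052, 0.001]
ft_force: [0.6, 0.9, -1.7]
opening: 0.0346
time_s: 8.37
ee_pos: [0.4497, -0.0133, -0.0116]
eef_rot: [-3.141, 0.025, 0.003]
ft_force: [0.9, 0.1, -1.1]
opening: 0.0343
[ 0.45141129 -0.01396496 -0.01007701] 0.03437643715355799 [-1.64901701e-02 -9.99863952e-01  3.88587683e-04]
top t6 0.026 0.037 247 c 470.5 -269.2 wh 40.5 64.3 ang(w) 68.2 mean [ 469.9 -268.8]
```

View pics/s6c.png

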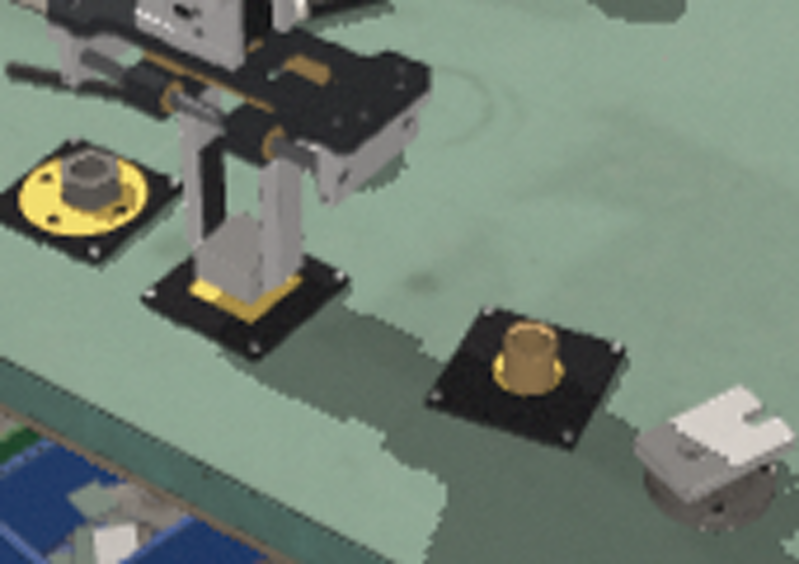

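View pics/t6c.png

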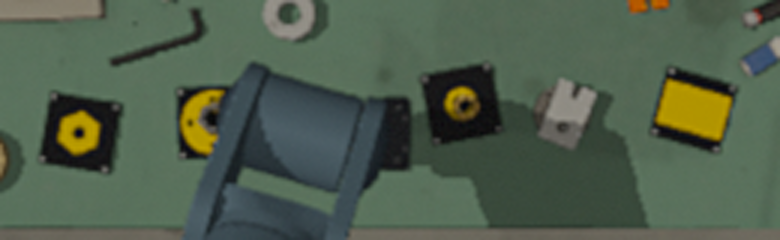

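The block hangs squarely over the yellow square. Next I'll lower it and release.

```bash
python3 -m inch '[{"translation":[0,0,-0.008],"angular":[0,0,0],"fingers":0.3},{"translation":[0,0,-0.008],"angular":[0,0,0],"fingers":0.3},{"translation":[0,0,-0.004],"angular":[0,0,0],"fingers":0.3},{"translation":[0,0,0],"angular":[0,0,0],"fingers":0.3},{"translation":[0,0,0],"angular":[0,0,0],"fingers":0.3},{"translation":[0,0,0],"angular":[0,0,0],"fingers":0.3}]'

```

```text
time_s: 8.97
ee_pos: [0.4507, -0.0137, -0.0209]
eef_rot: [3.141, -0.025, 0.0]
ft_force: [0.0, 0.6, -1.5]
opening: 0.0348
```

```bash
python3 -m inch '[{"translation":[0,0,-0.002],"angular":[0,0,0],"fingers":0.3},{"translation":[0,0,0],"angular":[0,0,0],"fingers":0.3}]'
python3 -m inch '[{"translation":[0,0,0],"angular":[0,0,0],"fingers":0.5},{"translation":[0,0,0],"angular":[0,0,0],"fingers":0.6},{"translation":[0,0,0],"angular":[0,0,0],"fingers":0.6},{"translation":[0,0,0],"angular":[0,0,0],"fingers":0.6},{"translation":[0,0,0.03],"angular":[0,0,0],"fingers":0.6},{"translation":[0,0,0.08],"angular":[0,0,0],"fingers":1},{"translation":[0,0,0.08],"angular":[0,0,0],"fingers":1},{"translation":[0,0,0],"angular":[0,0,0],"fingers":1}]'
python3 - <<'E'
from h import *
p,d=shot("scene","s7"); s=get_state();print(s["ee_pos"],s["opening"])
im,_=load("s7"); cv2.imwrite("pics/s7c.png",cv2.resize(im[170:290,230:400],None,fx=4.7,fy=4.7,interpolation=cv2.INTER_CUBIC))
layer("scene","s7",.447,-.014,.021,.032,.035)
E
```

```text
time_s: 9.13
ee_pos: [0.4507, -0.0136, -0.022]
eef_rot: [3.141, -0.025, 0.0]
ft_force: [-0.0, 0.2, -0.5]
opening: 0.035
time_s: 9.8
ee_pos: [0.4565, -0.0151, 0.0808]
eef_rot: [3.138, -0.025, 0.022]
ft_force: [0.9, -0.3, 0.7]
opening: 0.0729
[ 0.45454821 -0.01464175  0.07768384] 0.077579904089308
scene s7 0.021 0.032 173 c 448.2 -15.0 wh 37.1 37.0 ang(w) 89.8 mean [447.8 -15.2]
```

View pics/s7c.png

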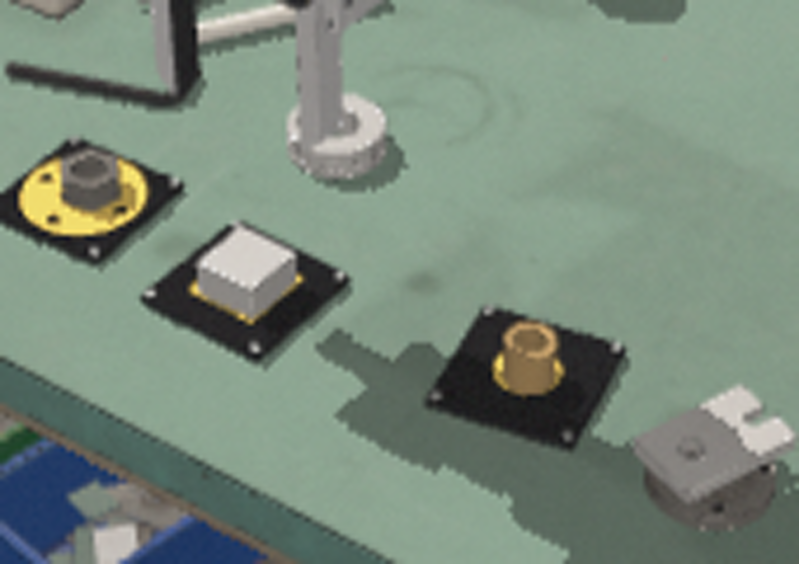

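```bash
python3 -m inch '[{"translation":[0.005,-0.073,0],"angular":[0,0,-0.066],"fingers":1},{"translation":[0.005,-0.073,0],"angular":[0,0,-0.066],"fingers":1},{"translation":[0.005,-0.073,0],"angular":[0,0,-0.066],"fingers":1},{"translation":[0.005,-0.073,0],"angular":[0,0,-0.066],"fingers":1},{"translation":[0.005,-0.073,0],"angular":[0,0,-0.066],"fingers":1},{"translation":[0.005,-0.073,0],"angular":[0,0,-0.066],"fingers":1},{"translation":[0.005,-0.073,0],"angular":[0,0,-0.066],"fingers":1},{"translation":[0,0,0],"angular":[0,0,0],"fingers":1}]'
python3 -m inch '[{"translation":[0,0,-0.05],"angular":[0,0,0],"fingers":1},{"translation":[0,0,-0.05],"angular":[0,0,0],"fingers":1},{"translation":[0,0,-0.03],"angular":[0,0,0],"fingers":1},{"translation":[0,0,0],"angular":[0,0,0],"fingers":1},{"translation":[0,0,0],"angular":[0,0,0],"fingers":1},{"translation":[0,0,0],"angular":[0,0,0],"fingers":1},{"translation":[0,0,0],"angular":[0,0,0],"fingers":1}]'
python3 - <<'E'
from h import *
p,d=shot("scene","s8"); s=get_state();print(s["ee_pos"],s["opening"],R.from_rotvec(s["eef_rot"]).as_matrix()[:,1])
tipoverlay('s8','s8o',(0,0,.029))
E
```

```text
time_s: 10.52
ee_pos: [0.468, -0.2744, 0.0724]
eef_rot: [3.082, -0.602, 0.001]
ft_force: [-0.1, 0.0, 0.7]
opening: 0.094
time_s: 11.1
ee_pos: [0.469, -0.2696, 0.0093]
eef_rot: [3.084, -0.591, 0.003]
ft_force: [-0.1, -0.9, -0.3]
opening: 0.0938
[ 0.46906592 -0.26964747  0.00939364] 0.09395422308089997 [-3.69696723e-01 -9.29152087e-01  8.56170105e-04]
crop 318 210
```

View pics/s8o.png

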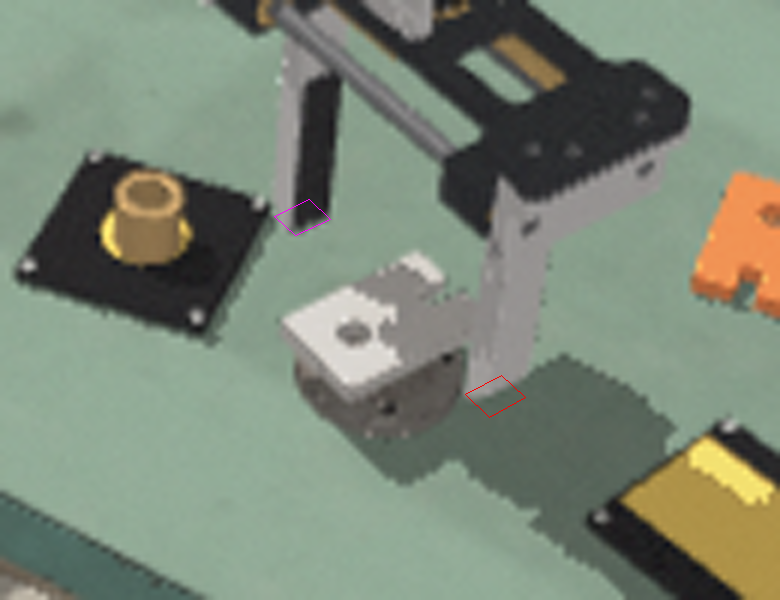

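```bash
python3 -m inch '[{"translation":[0,0,-0.022],"angular":[0,0,0],"fingers":1},{"translation":[0,0,0],"angular":[0,0,0],"fingers":0.35},{"translation":[0,0,0],"angular":[0,0,0],"fingers":0.35},{"translation":[0,0,0],"angular":[0,0,0],"fingers":0.35},{"translation":[0,0,0],"angular":[0,0,0],"fingers":0.35},{"translation":[0,0,0],"angular":[0,0,0],"fingers":0.35},{"translation":[0,0,0],"angular":[0,0,0],"fingers":0.35},{"translation":[0,0,0],"angular":[0,0,0],"fingers":0.35}]' 40
python3 -m inch '[{"translation":[0,0,0],"angular":[0,0,0],"fingers":0.35},{"translation":[0,0,0],"angular":[0,0,0],"fingers":0.35},{"translation":[0,0,0],"angular":[0,0,0],"fingers":0.35},{"translation":[0,0,0],"angular":[0,0,0],"fingers":0.35}]'
```

```text
time_s: 11.82
ee_pos: [0.4682, -0.2692, -0.0028]
eef_rot: [3.085, -0.592, 0.0]
ft_force: [-0.0, -0.6, -0.3]
opening: 0.0507
time_s: 12.15
ee_pos: [0.4682, -0.2691, -0.0029]
eef_rot: [-3.085, 0.592, -0.0]
ft_force: [-0.4, 0.9, 0.4]
opening: 0.0389
```

```bash
python3 -m inch '[{"translation":[0,0,0.04],"angular":[0,0,0],"fingers":0.35},{"translation":[0,0,0.06],"angular":[0,0,0],"fingers":0.35},{"translation":[0.001,-0.03,0],"angular":[0,0,0.14],"fingers":0.35},{"translation":[0.001,-0.03,0],"angular":[0,0,0.14],"fingers":0.35},{"translation":[0.001,-0.03,0],"angular":[0,0,0.14],"fingers":0.35},{"translation":[0.001,-0.03,0],"angular":[0,0,0.14],"fingers":0.35},{"translation":[0.001,-0.03,0],"angular":[0,0,0.14],"fingers":0.35},{"translation":[0.001,-0.03,0],"angular":[0,0,0.14],"fingers":0.35}]'
python3 -m inch '[{"translation":[0.001,-0.03,0],"angular":[0,0,0.14],"fingers":0.35},{"translation":[0.001,-0.03,0],"angular":[0,0,0.14],"fingers":0.35},{"translation":[0,-0.03,0],"angular":[0,0,0.14],"fingers":0.35},{"translation":[0,-0.005,0],"angular":[0,0,0.14],"fingers":0.35},{"translation":[0,0,0],"angular":[0,0,0.14],"fingers":0.35},{"translation":[0,0,0],"angular":[0,0,0.14],"fingers":0.35},{"translation":[0,0,0],"angular":[0,0,0.14],"fingers":0.35},{"translation":[0,0,0],"angular":[0,0,0.14],"fingers":0.35}]'
python3 -m inch '[{"translation":[0,0,0],"angular":[0,0,0.14],"fingers":0.35},{"translation":[0,0,0],"angular":[0,0,0.024],"fingers":0.35},{"translation":[0,0,0],"angular":[0,0,0],"fingers":0.35},{"translation":[0,0,0],"angular":[0,0,0],"fingers":0.35}]'
python3 - <<'E'
from h import *
p,d=shot("scene","s9"); s=get_state();print(s["ee_pos"],s["opening"],R.from_rotvec(s["eef_rot"]).as_matrix()[:,1])
im,_=load("s9"); cv2.imwrite("pics/s9c.png",cv2.resize(im[200:330,350:520],None,fx=4.6,fy=4.6,interpolation=cv2.INTER_CUBIC))
E
```

```text
time_s: 12.82
ee_pos: [0.4708, -0.3596, 0.0466]
eef_rot: [-3.109, -0.448, 0.001]
ft_force: [-0.2, -0.1, -1.2]
opening: 0.0391
time_s: 13.48
ee_pos: [0.4718, -0.4064, 0.0465]
eef_rot: [-2.622, -1.729, 0.0]
ft_force: [-0.0, -0.4, -0.5]
opening: 0.0393
time_s: 13.82
ee_pos: [0.472, -0.4065, 0.0468]
eef_rot: [-2.513, -1.885, 0.0]
ft_force: [0.3, 0.2, -0.5]
opening: 0.0391
[ 0.47205367 -0.40649324  0.0468778 ] 0.038912619607925705 [ 9.60099873e-01 -2.79657215e-01 -2.74863230e-04]
```

View pics/s9c.png

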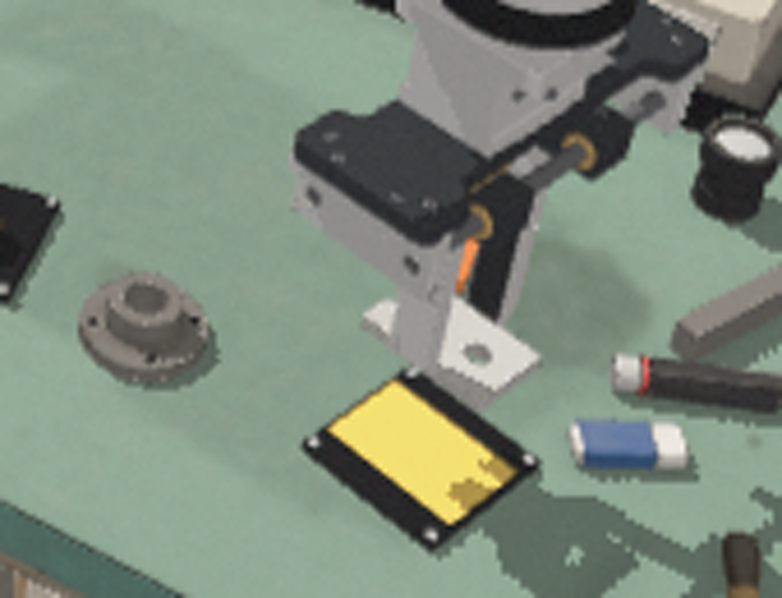

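```bash
python3 -m inch '[{"translation":[0,0,-0.05],"angular":[0,0,0],"fingers":0.35},{"translation":[0,0,-0.05],"angular":[0,0,0],"fingers":0.35},{"translation":[0,0,-0.02],"angular":[0,0,0],"fingers":0.35},{"translation":[0,0,-0.006],"angular":[0,0,0],"fingers":0.35},{"translation":[0,0,-0.005],"angular":[0,0,0],"fingers":0.35},{"translation":[0,0,0],"angular":[0,0,0],"fingers":0.35},{"translation":[0,0,0],"angular":[0,0,0],"fingers":0.35},{"translation":[0,0,0],"angular":[0,0,0],"fingers":0.35}]'
```

```text
time_s: 14.53
ee_pos: [0.4729, -0.4075, -0.017]
eef_rot: [2.509, 1.886, 0.0]
ft_force: [-0.1, 0.7, -1.2]
opening: 0.0387
```

```bash
python3 -m inch '[{"translation":[0,0,-0.003],"angular":[0,0,0],"fingers":0.35},{"translation":[0,0,0],"angular":[0,0,0],"fingers":0.35},{"translation":[0,0,0],"angular":[0,0,0],"fingers":0.35}]'
```

```text
time_s: 14.78
ee_pos: [0.4722, -0.4067, -0.0197]
eef_rot: [2.511, 1.887, 0.0]
ft_force: [-0.3, -0.4, -1.2]
opening: 0.039
```

```bash
python3 -m inch '[{"translation":[0,0,-0.002],"angular":[0,0,0],"fingers":0.35},{"translation":[0,0,0],"angular":[0,0,0],"fingers":0.35},{"translation":[0,0,0],"angular":[0,0,0],"fingers":0.35}]'
python3 -m inch '[{"translation":[0,0,0],"angular":[0,0,0],"fingers":0.5},{"translation":[0,0,0],"angular":[0,0,0],"fingers":0.6},{"translation":[0,0,0],"angular":[0,0,0],"fingers":0.65},{"translation":[0,0,0],"angular":[0,0,0],"fingers":0.65},{"translation":[0,0,0.03],"angular":[0,0,0],"fingers":0.65},{"translation":[0,0,0.08],"angular":[0,0,0],"fingers":1},{"translation":[0,0,0.08],"angular":[0,0,0],"fingers":1},{"translation":[0,0,0],"angular":[0,0,0],"fingers":1}]'
python3 - <<'E'
from h import *
p,d=shot("scene","s10"); s=get_state();print(s["ee_pos"],s["opening"])
im,_=load("s10"); cv2.imwrite("pics/s10c.png",cv2.resize(im[200:330,350:520],None,fx=4.6,fy=4.6,interpolation=cv2.INTER_CUBIC))
layer("scene","s10",.469,-.406,.0095,.02,.05)
layer("scene","s10",.465,-.269,.019,.032,.04);layer("scene","s10",.465,-.269,.006,.032,.05)
E
```

```text
time_s: 15.03
ee_pos: [0.4723, -0.4068, -0.0208]
eef_rot: [2.511, 1.887, 0.0]
ft_force: [-0.2, -0.3, -0.5]
opening: 0.0392
time_s: 15.7
ee_pos: [0.4763, -0.4114, 0.0845]
eef_rot: [2.498, 1.878, 0.001]
ft_force: [0.5, -1.0, 0.8]
opening: 0.0778
[ 0.47509831 -0.41007942  0.08104757] 0.0816123059308599
scene s10 0.0095 0.02 475 c 468.1 -406.8 wh 66.0 48.6 ang(w) 73.5 mean [ 469.2 -408.1]
scene s10 0.019 0.032 143 c 467.5 -266.8 wh 35.3 34.3 ang(w) 9.7 mean [ 467.2 -267.3]
scene s10 0.006 0.032 442 c 464.1 -267.9 wh 56.4 58.4 ang(w) 22.3 mean [ 463.  -268.8]
```

View pics/s10c.png

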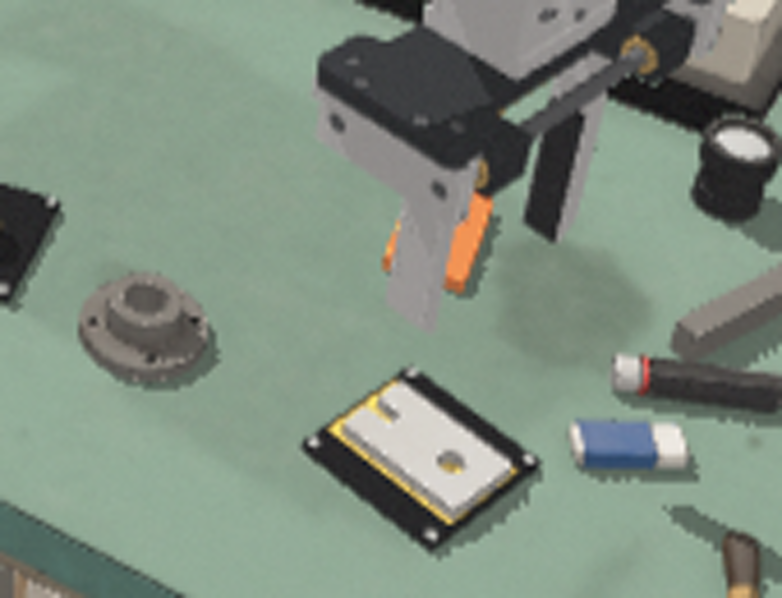

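The plate lies within its outline. The flange stands free on the bench at crop (145,325). Next is the nut: I'll find its position and flat directions.

```bash
python3 - <<'E'
from h import *
p,d=shot("top","t10")
for n,m in(("scene","s10"),("scene","s7"),("scene","s4"),("scene","scene0"),("top","top0"),("top","t10")):
    layer(n,m,.456,.1,.0185,.03,.03); 
a,_=load("s10"); b,_=load("t10"); 
cv2.imwrite("pics/n1.png",np.hstack([cv2.resize(a[185:240,215:280],None,fx=6,fy=6,interpolation=cv2.INTER_CUBIC),cv2.resize(b[193:248,240:305],None,fx=6,fy=6,interpolation=cv2.INTER_CUBIC)]))
E
```

```text
scene s10 0.0185 0.03 58 c 461.0 97.8 wh 34.7 26.8 ang(w) 40.5 mean [460.3  96.9]
scene s7 0.0185 0.03 67 c 461.4 98.3 wh 32.2 26.7 ang(w) 40.3 mean [460.9  97. ]
scene s4 0.0185 0.03 59 c 462.5 99.2 wh 33.6 26.7 ang(w) 40.3 mean [460.8  97.2]
scene scene0 0.0185 0.03 62 c 460.9 97.8 wh 31.1 26.8 ang(w) 40.9 mean [460.4  98.3]
top top0 0.0185 0.03 53 c 466.3 97.2 wh 28.1 31.5 ang(w) 0.0 mean [465.6  96.9]
top t10 0.0185 0.03 52 c 466.3 96.7 wh 28.0 31.3 ang(w) 0.1 mean [466.3  96.6]
```

View pics/n1.png

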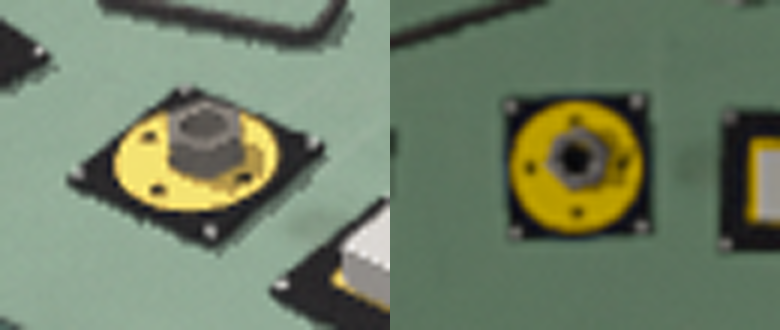

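```bash
python3 - <<'E'
from h import *
out=[]
for n,ms,c in(("scene",["scene0","s4","s7","s10"],(.461,.098)),("top",["top0","t10"],(.466,.097))):
    im=np.mean([load(m)[0].astype(float) for m in ms],0).astype(np.uint8)
    S=10 # px per mm
    q=np.array([[c[0]+a,c[1]+b,.022] for a,b in[(.02,.02),(.02,-.02),(-.02,-.02),(-.02,.02)]])  # up=+x, left=+y
    H=cv2.getPerspectiveTransform(proj(n,q).astype(np.float32),np.float32([[0,0],[400,0],[400,400],[0,400]]))
    w=cv2.warpPerspective(im,H,(400,400),flags=cv2.INTER_CUBIC); out.append(cv2.convertScaleAbs(w,alpha=1.5))
cv2.imwrite("pics/n2.png",np.hstack(out))
E
```

```text
(no output)
```

View pics/n2.png

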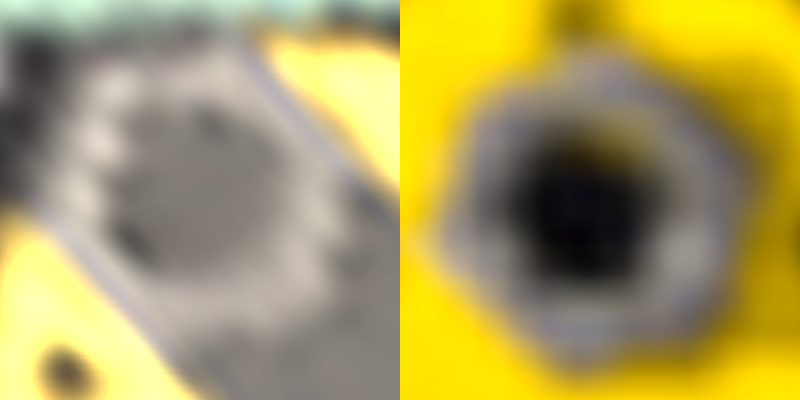

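The rectified view shows the nut's flat normals at about 13°, 73° and 133° in the world frame (10.5° from the scene camera, 15° from the top camera). Its centre is near (0.464, 0.097). I'll go there with the jaws at 13°.

```bash
python3 -m inch '[{"translation":[-0.001,0.072,0],"angular":[0,0,0.046],"fingers":1},{"translation":[-0.001,0.072,0],"angular":[0,0,0.046],"fingers":1},{"translation":[-0.001,0.072,0],"angular":[0,0,0.046],"fingers":1},{"translation":[-0.001,0.072,0],"angular":[0,0,0.046],"fingers":1},{"translation":[-0.001,0.072,0],"angular":[0,0,0.046],"fingers":1},{"translation":[-0.001,0.072,0],"angular":[0,0,0.046],"fingers":1},{"translation":[-0.001,0.072,0],"angular":[0,0,0.046],"fingers":1},{"translation":[-0.001,0.072,0],"angular":[0,0,0.046],"fingers":1}]'
python3 -m inch '[{"translation":[-0.002,0.072,0],"angular":[0,0,0.046],"fingers":1},{"translation":[-0.001,0.072,0],"angular":[0,0,0.046],"fingers":1},{"translation":[-0.001,0.072,0],"angular":[0,0,0.046],"fingers":1},{"translation":[-0.001,0.072,0],"angular":[0,0,0.046],"fingers":1},{"translation":[-0.001,0.072,0],"angular":[0,0,0.046],"fingers":1},{"translation":[-0.001,0.072,0],"angular":[0,0,0.046],"fingers":1},{"translation":[0,0,0],"angular":[0,0,0],"fingers":1},{"translation":[0,0,0],"angular":[0,0,0],"fingers":1}]'
python3 -m inch '[{"translation":[0,0,-0.06],"angular":[0,0,0],"fingers":1},{"translation":[0,0,-0.06],"angular":[0,0,0],"fingers":1},{"translation":[0,0,-0.03],"angular":[0,0,0],"fingers":1},{"translation":[0,0,0],"angular":[0,0,0],"fingers":1},{"translation":[0,0,0],"angular":[0,0,0],"fingers":1},{"translation":[0,0,0],"angular":[0,0,0],"fingers":1}]'
python3 - <<'E'
from h import *
p,d=shot("scene","s11"); s=get_state();print(s["ee_pos"],s["opening"],R.from_rotvec(s["eef_rot"]).as_matrix()[:,1],s["joints"])
tipoverlay('s11','s11o',(0,0,.029))
E
```

```text
time_s: 16.47
ee_pos: [0.4666, -0.1164, 0.0728]
eef_rot: [-2.21, -2.229, 0.001]
ft_force: [0.3, 0.0, 0.1]
opening: 0.0943
time_s: 17.13
ee_pos: [0.4632, 0.0988, 0.0729]
eef_rot: [-1.954, -2.458, 0.003]
ft_force: [0.3, 0.4, 0.2]
opening: 0.094
time_s: 17.63
ee_pos: [0.4655, 0.0966, -0.0001]
eef_rot: [1.96, 2.454, 0.001]
ft_force: [-0.7, 0.3, 0.4]
opening: 0.0939
[4.65944398e-01 9.67211471e-02 3.53109943e-04] 0.09383328093513954 [0.9752469  0.22110763 0.00221272] [-3.41581957e-02  7.97013614e-02  2.10126394e+00 -8.84868979e-05
  9.58320389e-01 -2.57057305e-01]
crop 184 152
```

View pics/s11o.png

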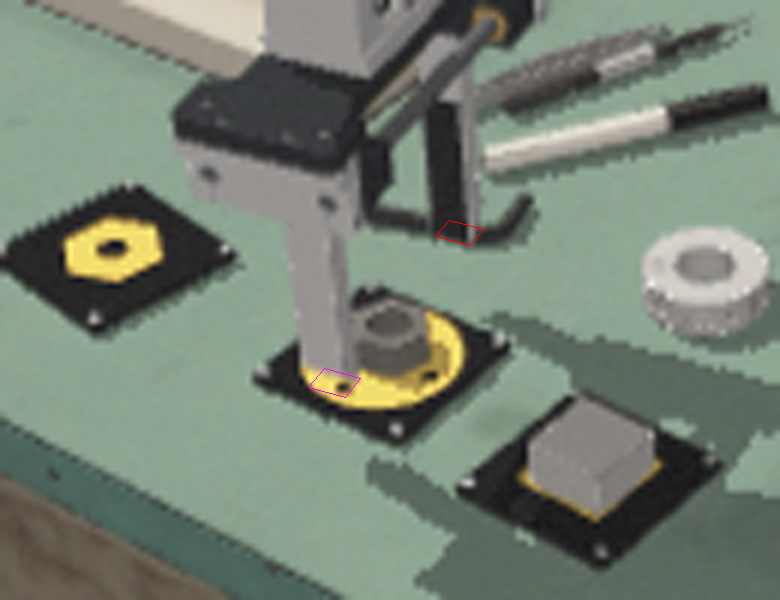

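```bash
python3 -m inch '[{"translation":[0,0,0],"angular":[0,0,0],"fingers":0.7},{"translation":[0,0,0],"angular":[0,0,0],"fingers":0.7},{"translation":[0,0,-0.02],"angular":[0,0,0],"fingers":0.7},{"translation":[0,0,-0.017],"angular":[0,0,0],"fingers":0.7},{"translation":[0,0,0],"angular":[0,0,0],"fingers":0.25},{"translation":[0,0,0],"angular":[0,0,0],"fingers":0.25},{"translation":[0,0,0],"angular":[0,0,0],"fingers":0.25},{"translation":[0,0,0],"angular":[0,0,0],"fingers":0.25}]' 30
python3 -m inch '[{"translation":[0,0,0],"angular":[0,0,0],"fingers":0.25},{"translation":[0,0,0],"angular":[0,0,0],"fingers":0.25},{"translation":[0,0,0],"angular":[0,0,0],"fingers":0.25},{"translation":[0,0,0],"angular":[0,0,0],"fingers":0.25},{"translation":[0,0,0],"angular":[0,0,0],"fingers":0.25}]'
```

```text
time_s: 18.35
ee_pos: [0.4648, 0.0974, -0.0194]
eef_rot: [1.959, 2.456, 0.0]
ft_force: [-0.1, -0.1, 1.0]
opening: 0.0442
time_s: 18.77
ee_pos: [0.4649, 0.0974, -0.0192]
eef_rot: [1.959, 2.456, 0.0]
ft_force: [0.1, -0.4, 1.1]
opening: 0.0297
```

```bash
python3 - <<'E'
from h import *
for n,nm in(("scene","s11"),("scene","s10"),("top","t10")):
    im,d=load(nm); hsv=cv2.cvtColor(im,cv2.COLOR_BGR2HSV)
    ye=cv2.inRange(hsv,(20,90,90),(34,255,255)); m=ye|cv2.inRange(hsv,(0,0,0),(179,255,60))
    m=cv2.morphologyEx(m,cv2.MORPH_CLOSE,np.ones((3,3)))
    for lab,mm in(("Y",ye),("T",m)):
        cs,_=cv2.findContours(mm,cv2.RETR_EXTERNAL,cv2.CHAIN_APPROX_NONE)
        for c in cs:
            if not 60<cv2.contourArea(c)<3000: continue
            P=cast(n,c[:,0,:],0.006)
            if not(.4<P[:,0].mean()<.5 and .05<P[:,1].mean()<.3): continue
            (cx,cy),(w,h),a=cv2.minAreaRect((P[:,:2]*1000).astype(np.float32)); print(nm,lab,round(cx,1),round(cy,1),"wh",round(w,1),round(h,1),round(a,1))
E
```

```text
s11 Y 455.6 91.5 wh 46.8 67.8 75.1
s11 Y 447.4 241.9 wh 44.9 39.5 52.0
s11 T 455.5 97.9 wh 75.6 75.6 2.4
s11 T 443.6 237.2 wh 76.1 74.3 80.5
s10 Y 458.5 100.6 wh 62.3 66.2 35.3
s10 Y 446.8 242.6 wh 44.2 40.1 44.2
s10 T 455.5 97.9 wh 75.6 75.6 2.4
s10 T 443.6 237.2 wh 76.1 74.3 80.5
t10 Y 448.9 241.0 wh 44.8 39.8 45.5
t10 Y 460.2 100.9 wh 66.3 66.3 0.4
t10 T 449.0 239.4 wh 75.7 73.3 80.1
t10 T 460.2 99.3 wh 72.7 75.8 0.4
```

```bash
python3 - <<'E'
from h import *
for n,nm in(("scene","scene0"),("scene","s4")):
    im,d=load(nm); hsv=cv2.cvtColor(im,cv2.COLOR_BGR2HSV)
    ye=cv2.inRange(hsv,(20,90,90),(34,255,255))
    cs,_=cv2.findContours(ye,cv2.RETR_EXTERNAL,cv2.CHAIN_APPROX_NONE)
    for c in cs:
            if cv2.contourArea(c)<60: continue
            P=cast(n,c[:,0,:],0.006)
            if not(.4<P[:,0].mean()<.5 and -.5<P[:,1].mean()<.3): continue
            (cx,cy),(w,h),a=cv2.minAreaRect((P[:,:2]*1000).astype(np.float32)); print(nm,round(cx,1),round(cy,1),"wh",round(w,1),round(h,1),round(a,1))
for nm in ("t6","t10"):
    layer("top",nm,.479,-.162,.023,.036,.03); layer("top",nm,.453,-.013,.021,.031,.035); layer("top",nm,.475,-.405,.0105,.02,.05)
for nm in ("s10","s11"):
    layer("scene",nm,.475,-.162,.025,.036,.03); layer("scene",nm,.449,-.013,.0235,.031,.035); layer("scene",nm,.472,-.405,.0115,.02,.05)
E
```

```text
scene0 473.0 -405.2 wh 71.7 49.1 74.1
scene0 478.8 -160.3 wh 32.9 35.2 88.6
scene0 451.2 -11.5 wh 43.4 44.5 88.8
scene0 458.5 100.6 wh 62.3 66.2 35.3
s4 473.0 -405.1 wh 72.2 47.2 73.1
s4 450.4 -11.5 wh 43.4 43.1 88.8
s4 458.5 100.6 wh 62.3 66.2 35.3
s4 446.8 242.6 wh 44.2 40.1 44.2
top t6 0.023 0.036 34 c 479.0 -165.7 wh 22.1 21.8 ang(w) 90.0 mean [ 478.9 -165.5]
top t6 0.021 0.031 none 0
top t6 0.0105 0.02 17 c 476.6 -401.9 wh 63.1 59.3 ang(w) 88.3 mean [ 480.9 -406.2]
top t10 0.023 0.036 33 c 479.0 -165.5 wh 21.7 21.9 ang(w) 0.2 mean [ 479.2 -165.7]
top t10 0.021 0.031 117 c 452.5 -15.2 wh 31.0 31.4 ang(w) 0.1 mean [452.2 -15.3]
top t10 0.0105 0.02 161 c 479.5 -394.1 wh 46.5 71.8 ang(w) 33.9 mean [ 478.8 -399.7]
scene s10 0.025 0.036 67 c 475.7 -163.5 wh 25.4 24.5 ang(w) 33.2 mean [ 474.1 -164.3]
scene s10 0.0235 0.031 137 c 448.0 -15.3 wh 37.3 36.4 ang(w) 87.8 mean [447.7 -14.6]
scene s10 0.0115 0.02 375 c 470.1 -407.4 wh 65.2 42.2 ang(w) 75.1 mean [ 469.4 -409.1]
scene s11 0.025 0.036 65 c 474.0 -163.7 wh 24.7 25.8 ang(w) 62.6 mean [ 474.  -164.4]
scene s11 0.0235 0.031 127 c 448.1 -14.8 wh 36.6 36.3 ang(w) 89.6 mean [448.4 -14.9]
scene s11 0.0115 0.02 368 c 470.4 -407.7 wh 64.9 41.7 ang(w) 72.3 mean [ 469.5 -408.2]
```

The tile sides bias the tile contours, so the yellow inlays are the better reference. Against them the placed parts sit about 2 to 4 mm off, within the 10 mm limit. I'll use the corrected target for the nut, (0.4485, 0.243).

```bash
python3 -m inch '[{"translation":[0,0,0.04],"angular":[0,0,0],"fingers":0.25},{"translation":[0,0,0.04],"angular":[0,0,0],"fingers":0.25},{"translation":[-0.008,0.072,0],"angular":[0,0,0],"fingers":0.25},{"translation":[-0.008,0.072,0],"angular":[0,0,0],"fingers":0.25},{"translation":[-0.008,0.072,0],"angular":[0,0,0],"fingers":0.25},{"translation":[-0.009,0.073,0],"angular":[0,0,0],"fingers":0.25},{"translation":[0,0,-0.04],"angular":[0,0,0],"fingers":0.25},{"translation":[0,0,-0.025],"angular":[0,0,0],"fingers":0.25}]'
python3 -m inch '[{"translation":[0,0,0],"angular":[0,0,0],"fingers":0.25},{"translation":[0,0,0],"angular":[0,0,0],"fingers":0.25},{"translation":[0,0,0],"angular":[0,0,0],"fingers":0.25}]'
python3 - <<'E'
from h import *
p,d=shot("scene","s12"); s=get_state();print(s["ee_pos"],s["opening"])
im,_=load("s12"); cv2.imwrite("pics/s12c.png",cv2.resize(im[120:260,140:320],None,fx=4.4,fy=4.2,interpolation=cv2.INTER_CUBIC))
E
```

```text
time_s: 19.43
ee_pos: [0.4476, 0.2438, -0.0125]
eef_rot: [1.954, 2.46, 0.001]
ft_force: [0.2, -0.3, -0.2]
opening: 0.0297
time_s: 19.68
ee_pos: [0.4486, 0.2417, -0.0114]
eef_rot: [1.959, 2.455, 0.001]
ft_force: [-0.8, 0.0, -0.6]
opening: 0.0297
[ 0.44898627  0.24174716 -0.01108753] 0.029594483136311012
```

View pics/s12c.png

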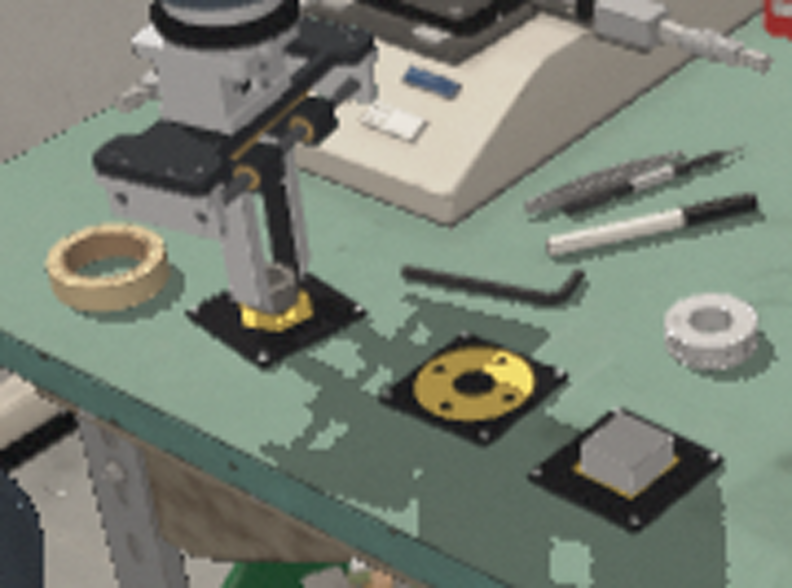

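```bash
python3 - <<'E'
from h import *
im,d=load("top0"); cl=cloud("top",d); x,y,z=cl[...,0],cl[...,1],cl[...,2]
for x0 in np.arange(.46,.62,.02):
    print(round(x0,2),[round(float(z[(x>=x0)&(x<x0+.02)&(y>=y0)&(y<y0+.03)].max(initial=-1)),3) for y0 in np.arange(.15,.42,.03)])
E
```

```text
0.46 [0.004, 0.01, 0.011, 0.01, 0.009, 0.004, 0.103, 0.107, 0.004, 0.005]
0.48 [0.005, 0.007, 0.013, 0.012, 0.007, 0.007, 0.106, 0.11, 0.004, 0.004]
0.5 [0.004, 0.005, 0.004, 0.003, 0.006, 0.003, 0.107, 0.11, 0.003, 0.004]
0.52 [0.011, 0.011, 0.006, 0.004, 0.005, 0.004, 0.006, 0.106, 0.005, 0.003]
0.54 [0.011, 0.004, 0.006, 0.004, 0.003, 0.005, 0.113, 0.116, 0.005, 0.007]
0.56 [0.003, 0.004, 0.04, 0.043, 0.043, 0.044, 0.116, 0.121, 0.045, 0.045]
0.58 [0.011, 0.041, 0.055, 0.058, 0.059, 0.064, 0.115, 0.115, 0.058, 0.055]
0.6 [0.013, 0.014, 0.065, 0.063, 0.064, 0.069, 0.114, 0.12, 0.121, 0.066]
```

The rod at y above 0.33 and the wedge, 45 mm high, are both clear of the gripper. Next I'll lower the nut.

```bash
python3 -m inch '[{"translation":[0,0,-0.008],"angular":[0,0,0],"fingers":0.25},{"translation":[0,0,-0.006],"angular":[0,0,0],"fingers":0.25},{"translation":[0,0,0],"angular":[0,0,0],"fingers":0.25},{"translation":[0,0,0],"angular":[0,0,0],"fingers":0.25},{"translation":[0,0,0],"angular":[0,0,0],"fingers":0.25},{"translation":[0,0,0],"angular":[0,0,0],"fingers":0.25}]'
```

```text
time_s: 20.23
ee_pos: [0.4482, 0.2419, -0.0189]
eef_rot: [1.959, 2.456, 0.0]
ft_force: [-0.2, 0.1, 0.0]
opening: 0.0294
```

```bash
python3 -m inch '[{"translation":[0,0,-0.001],"angular":[0,0,0],"fingers":0.45},{"translation":[0,0,0],"angular":[0,0,0],"fingers":0.55},{"translation":[0,0,0],"angular":[0,0,0],"fingers":0.6},{"translation":[0,0,0],"angular":[0,0,0],"fingers":0.6},{"translation":[0,0,0.03],"angular":[0,0,0],"fingers":0.6},{"translation":[0,0,0.08],"angular":[0,0,0],"fingers":0.8},{"translation":[0,0,0.08],"angular":[0,0,0],"fingers":0.8},{"translation":[0,0,0],"angular":[0,0,0],"fingers":0.8}]'
python3 - <<'E'
from h import *
shot("scene","s13"); shot("top","t13"); s=get_state();print(s["ee_pos"],s["opening"])
im,_=load("s13"); cv2.imwrite("pics/s13c.png",cv2.resize(im[120:260,140:320],None,fx=4.4,fy=4.2,interpolation=cv2.INTER_CUBIC))
layer("scene","s13",.446,.242,.0185,.03,.03)
for n,nm in(("scene","s13"),("top","t13")):
    layer(n,nm,.468,-.268,.020,.03,.04); layer(n,nm,.468,-.268,.0075,.03,.045)
    im,d=load(nm); hsv=cv2.cvtColor(im,cv2.COLOR_BGR2HSV)
    ye=cv2.inRange(hsv,(20,90,60),(34,255,255))
    cs,_=cv2.findContours(ye,cv2.RETR_EXTERNAL,cv2.CHAIN_APPROX_NONE)
    for c in cs:
            if cv2.contourArea(c)<60: continue
            P=cast(n,c[:,0,:],0.006)
            if not(.4<P[:,0].mean()<.5 and -.5<P[:,1].mean()<.3): continue
            (cx,cy),(w,h),a=cv2.minAreaRect((P[:,:2]*1000).astype(np.float32)); print(nm,round(cx,1),round(cy,1),"wh",round(w,1),round(h,1),round(a,1))
E
```

```text
time_s: 20.9
ee_pos: [0.4538, 0.2437, 0.0836]
eef_rot: [1.954, 2.45, 0.018]
ft_force: [1.1, -1.2, 0.6]
opening: 0.072
[0.44978643 0.24241579 0.07764004] 0.07449826851360189
scene s13 0.0185 0.03 58 c 443.6 241.9 wh 31.2 31.1 ang(w) 67.8 mean [443.7 242.3]
scene s13 0.02 0.03 122 c 468.6 -266.0 wh 36.3 34.1 ang(w) 23.9 mean [ 467.2 -266.7]
scene s13 0.0075 0.03 363 c 462.8 -268.8 wh 50.3 58.0 ang(w) 26.2 mean [ 463.8 -269.1]
s13 459.3 100.5 wh 68.3 67.0 8.6
top t13 0.02 0.03 67 c 471.5 -267.4 wh 31.1 31.9 ang(w) 0.0 mean [ 471.6 -267.8]
top t13 0.0075 0.03 215 c 471.6 -266.8 wh 56.7 56.6 ang(w) 0.2 mean [ 471.2 -267.2]
t13 460.2 100.9 wh 66.2 66.4 0.1
t13 479.4 -161.2 wh 34.8 34.8 89.9
t13 474.8 -405.2 wh 73.9 50.7 73.7
```

View pics/s13c.png

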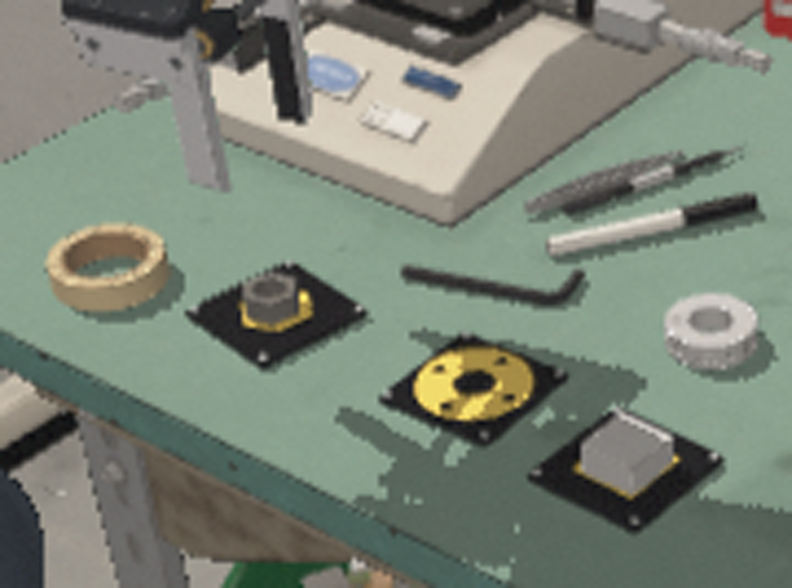

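The nut rests on its hexagon, about 3 mm off centre. Next I'll go to the flange at (0.470, −0.2655).

```bash
python3 -m inch '[{"translation":[0.003,-0.072,0],"angular":[0,0,0],"fingers":0.8},{"translation":[0.003,-0.072,0],"angular":[0,0,0],"fingers":0.8},{"translation":[0.003,-0.072,0],"angular":[0,0,0],"fingers":0.8},{"translation":[0.003,-0.072,0],"angular":[0,0,0],"fingers":0.8},{"translation":[0.003,-0.072,0],"angular":[0,0,0],"fingers":0.8},{"translation":[0.003,-0.073,0],"angular":[0,0,0],"fingers":0.8},{"translation":[0.003,-0.073,0],"angular":[0,0,0],"fingers":0.8},{"translation":[0.003,-0.073,0],"angular":[0,0,0],"fingers":0.8}]'
python3 -m inch '[{"translation":[0.004,-0.073,0],"angular":[0,0,0],"fingers":0.8},{"translation":[0.004,-0.073,0],"angular":[0,0,0],"fingers":0.8},{"translation":[0.003,-0.073,0],"angular":[0,0,0],"fingers":0.8},{"translation":[0.003,-0.073,0],"angular":[0,0,0],"fingers":0.8},{"translation":[0.003,-0.072,0],"angular":[0,0,0],"fingers":0.8},{"translation":[0.003,-0.072,0],"angular":[0,0,0],"fingers":0.8},{"translation":[0,0,0],"angular":[0,0,0],"fingers":0.8},{"translation":[0,0,0],"angular":[0,0,0],"fingers":0.8}]'
python3 -m inch '[{"translation":[0,0,-0.06],"angular":[0,0,0],"fingers":0.8},{"translation":[0,0,-0.05],"angular":[0,0,0],"fingers":0.8},{"translation":[0,0,-0.04],"angular":[0,0,0],"fingers":0.8},{"translation":[0,0,0],"angular":[0,0,0],"fingers":0.8},{"translation":[0,0,0],"angular":[0,0,0],"fingers":0.8},{"translation":[0,0,0],"angular":[0,0,0],"fingers":0.8}]'
python3 - <<'E'
from h import *
p,d=shot("scene","s14"); s=get_state();print(s["ee_pos"],s["opening"])
tipoverlay('s14','s14o',(0,0,.029))
E
```

```text
time_s: 21.67
ee_pos: [0.4585, -0.0489, 0.0738]
eef_rot: [-1.957, -2.454, 0.002]
ft_force: [0.3, 0.6, 0.1]
opening: 0.0751
time_s: 22.33
ee_pos: [0.469, -0.2661, 0.0737]
eef_rot: [-1.96, -2.45, -0.001]
ft_force: [-0.2, 0.5, 0.0]
opening: 0.0753
time_s: 22.83
ee_pos: [0.4706, -0.2651, 0.0012]
eef_rot: [1.957, 2.456, 0.0]
ft_force: [0.8, 0.1, 0.5]
opening: 0.075
[ 0.47102927 -0.26563299  0.00186407] 0.0752020401846578
crop 316 211
```

View pics/s14o.png

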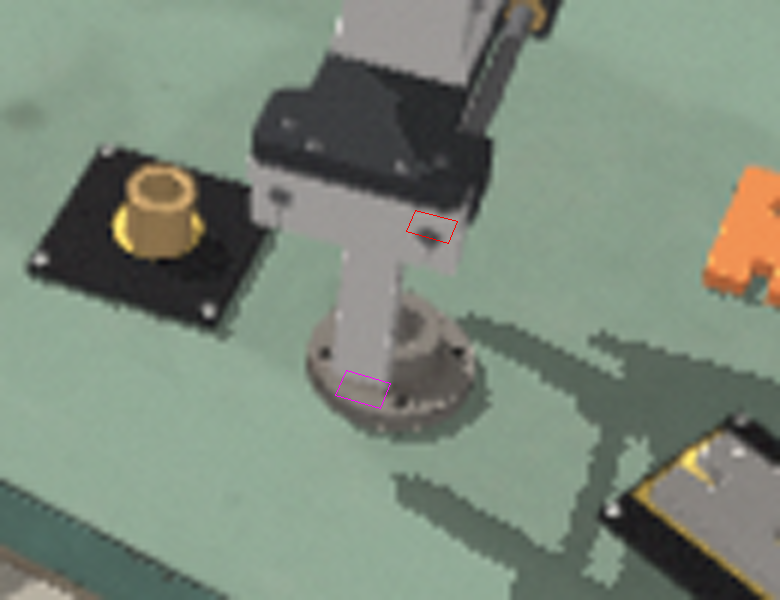

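```bash
python3 -m inch '[{"translation":[0,0,-0.015],"angular":[0,0,0],"fingers":0.8},{"translation":[0,0,-0.01],"angular":[0,0,0],"fingers":0.8},{"translation":[0,0,0],"angular":[0,0,0],"fingers":0.8},{"translation":[0,0,0],"angular":[0,0,0],"fingers":0.3},{"translation":[0,0,0],"angular":[0,0,0],"fingers":0.3},{"translation":[0,0,0],"angular":[0,0,0],"fingers":0.3},{"translation":[0,0,0],"angular":[0,0,0],"fingers":0.3},{"translation":[0,0,0],"angular":[0,0,0],"fingers":0.3}]' 45
python3 -m inch '[{"translation":[0,0,0],"angular":[0,0,0],"fingers":0.3},{"translation":[0,0,0],"angular":[0,0,0],"fingers":0.3},{"translation":[0,0,0],"angular":[0,0,0],"fingers":0.3},{"translation":[0,0,0],"angular":[0,0,0],"fingers":0.3},{"translation":[0,0,0],"angular":[0,0,0],"fingers":0.3}]'
```

```text
time_s: 23.55
ee_pos: [0.4702, -0.2657, -0.0118]
eef_rot: [1.959, 2.456, -0.0]
ft_force: [0.2, 1.2, -0.1]
opening: 0.0452
time_s: 23.97
ee_pos: [0.4702, -0.2657, -0.0119]
eef_rot: [1.959, 2.456, -0.0]
ft_force: [-0.2, -0.1, 0.4]
opening: 0.034
```

The opening reads 34 mm where 36 was expected, and the grip is only about 7 mm deep. I'll regrip 3.5 mm lower.

```bash
python3 -m inch '[{"translation":[0,0,0],"angular":[0,0,0],"fingers":0.55},{"translation":[0,0,0],"angular":[0,0,0],"fingers":0.55},{"translation":[0,0,0],"angular":[0,0,0],"fingers":0.55},{"translation":[0,0,-0.007],"angular":[0,0,0],"fingers":0.55},{"translation":[0,0,0],"angular":[0,0,0],"fingers":0.55},{"translation":[0,0,0],"angular":[0,0,0],"fingers":0.55}]' 45
python3 - <<'E'
from h import *
p,d=shot("scene","s15"); s=get_state();print(s["ee_pos"],s["opening"],s["ft_force"])
tipoverlay('s15','s15o',(0,0,.029))
layer("scene","s15",.468,-.268,.0075,.03,.045)
E
```

```text
time_s: 24.47
ee_pos: [0.4699, -0.2654, -0.0158]
eef_rot: [-1.959, -2.455, -0.0]
ft_force: [0.4, -0.5, 0.2]
opening: 0.0513
[ 0.47000716 -0.26548052 -0.01568244] 0.05150016169145178 [-0.23987836 -0.68375838  0.25136775]
crop 315 217
scene s15 0.0075 0.03 221 c 460.5 -270.8 wh 57.6 58.4 ang(w) 30.9 mean [ 460.1 -274. ]
```

View pics/s15o.png

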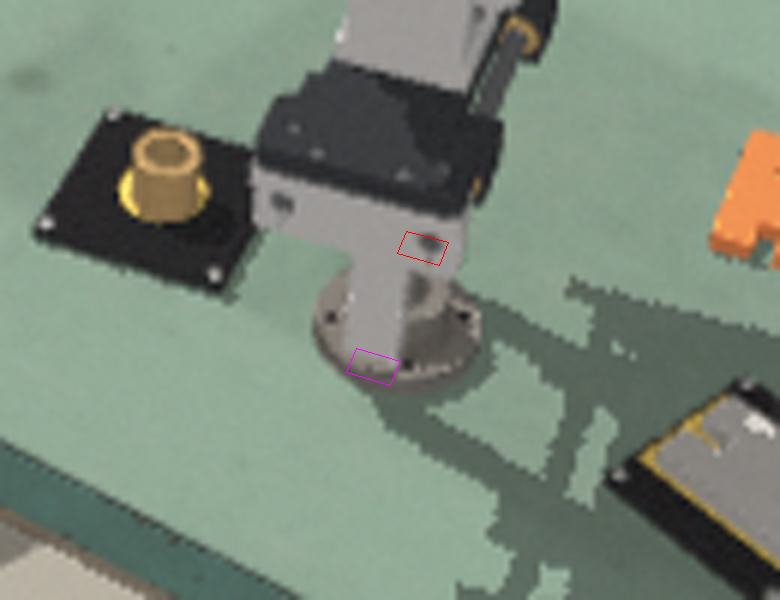

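```bash
python3 -m inch '[{"translation":[0,0,0],"angular":[0,0,0],"fingers":0.3},{"translation":[0,0,0],"angular":[0,0,0],"fingers":0.3},{"translation":[0,0,0],"angular":[0,0,0],"fingers":0.3},{"translation":[0,0,0],"angular":[0,0,0],"fingers":0.3},{"translation":[0,0,0],"angular":[0,0,0],"fingers":0.3},{"translation":[0,0,0],"angular":[0,0,0],"fingers":0.3}]' 45
python3 - <<'E'
from h import *
p,d=shot("scene","s16"); s=get_state();print(s["ee_pos"],s["opening"],s["ft_force"])
tipoverlay('s16','s16o',(0,0,.029))
E
```

```text
time_s: 25.02
ee_pos: [0.4702, -0.2656, -0.0154]
eef_rot: [1.959, 2.456, 0.0]
ft_force: [-0.4, 0.3, -0.0]
opening: 0.0347
[ 0.47019236 -0.2656537  -0.01538043] 0.03455503206407819 [-0.61800488 -0.79964229  0.00784838]
crop 316 217
```

View pics/s16o.png

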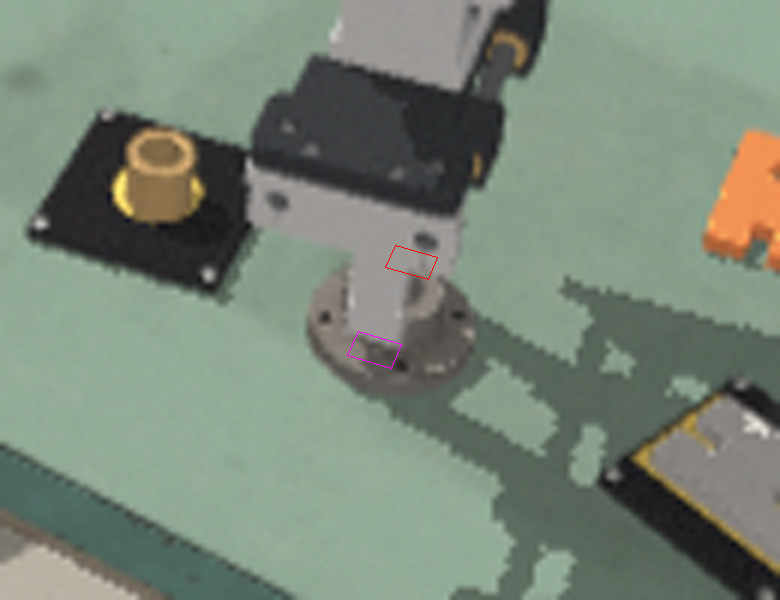

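```bash
python3 -m inch '[{"translation":[0,0,0.02],"angular":[0,0,0],"fingers":0.3},{"translation":[0,0,0.03],"angular":[0,0,0],"fingers":0.3},{"translation":[0,0,0.04],"angular":[0,0,0],"fingers":0.3},{"translation":[0,0,0.03],"angular":[0,0,0],"fingers":0.3},{"translation":[0,0,0],"angular":[0,0,0],"fingers":0.3},{"translation":[0,0,0],"angular":[0,0,0],"fingers":0.3},{"translation":[0,0,0],"angular":[0,0,0],"fingers":0.3}]' 50
python3 - <<'E'
from h import *
p,d=shot("scene","s17"); s=get_state();print(s["ee_pos"],s["opening"],s["ft_force"])
tipoverlay('s17','s17o',(0,0,.029))
E
```

```text
time_s: 25.65
ee_pos: [0.4694, -0.2649, 0.0436]
eef_rot: [-1.958, -2.455, -0.0]
ft_force: [-0.6, -0.3, -3.3]
opening: 0.0345
[ 0.469159   -0.26476741  0.0431781 ] 0.03468342484676848 [-0.06365067 -0.17805683 -2.41536918]
crop 317 197
```

View pics/s17o.png

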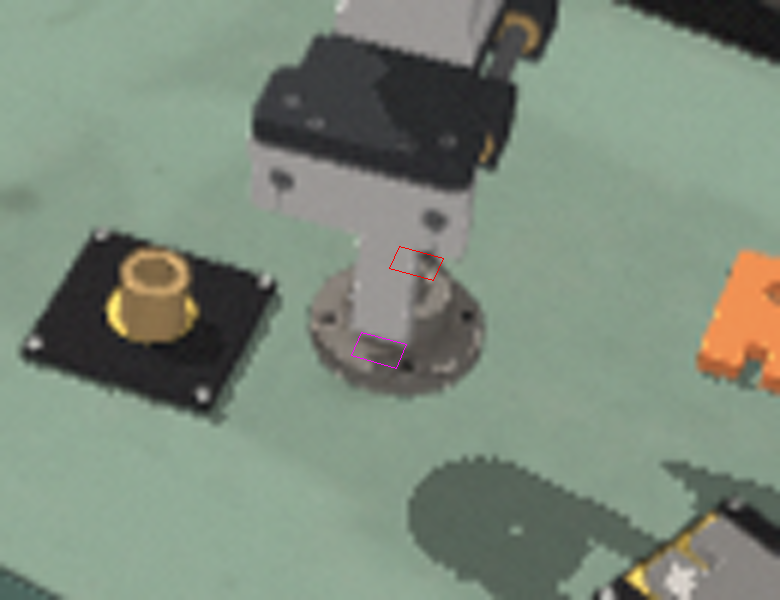

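```bash
python3 - <<'E'
from h import *
for lo in(.058,.062,.066): layer("scene","s17",.467,-.266,lo,.075,.045)
im,d=load("s17"); cl=cloud("scene",d); k=(abs(cl[...,0]-.467)<.05)&(abs(cl[...,1]+.266)<.05)&(cl[...,2]>.056)&(cl[...,2]<.075)
m=(k*255).astype(np.uint8); m=cv2.morphologyEx(m,cv2.MORPH_OPEN,np.ones((2,2)))
P=cast("scene",np.argwhere(m>0)[:,::-1],.0705); (c,r)=cv2.minEnclosingCircle((P[:,:2]*1000).astype(np.float32)); print(c,r)
E
```

```text
scene s17 0.058 0.075 327 c 463.7 -268.5 wh 53.5 58.7 ang(w) 27.1 mean [ 457.4 -271.4]
scene s17 0.062 0.075 297 c 463.7 -268.5 wh 53.5 58.7 ang(w) 27.1 mean [ 458.3 -270.8]
scene s17 0.066 0.075 223 c 464.3 -268.3 wh 52.4 58.0 ang(w) 27.1 mean [ 459.4 -271.1]
(458.9298400878906, -272.31597900390625) 32.765899658203125
```

The flange is held level and centred in the jaws. Next I'll carry it to its tile.

```bash
python3 -m inch '[{"translation":[-0.002,0.05,0],"angular":[0,0,0],"fingers":0.3},{"translation":[-0.002,0.07,0],"angular":[0,0,0],"fingers":0.3},{"translation":[-0.002,0.07,0],"angular":[0,0,0],"fingers":0.3},{"translation":[-0.002,0.07,0],"angular":[0,0,0],"fingers":0.3},{"translation":[-0.002,0.07,0],"angular":[0,0,0],"fingers":0.3},{"translation":[-0.002,0.07,0],"angular":[0,0,0],"fingers":0.3},{"translation":[-0.002,0.07,0],"angular":[0,0,0],"fingers":0.3},{"translation":[-0.002,0.07,0],"angular":[0,0,0],"fingers":0.3}]'
python3 -m inch '[{"translation":[-0.002,0.07,0],"angular":[0,0,0],"fingers":0.3},{"translation":[-0.002,0.07,0],"angular":[0,0,0],"fingers":0.3},{"translation":[0,0.055,0],"angular":[0,0,0],"fingers":0.3},{"translation":[0,0,0],"angular":[0,0,0],"fingers":0.3},{"translation":[0,0,-0.04],"angular":[0,0,0],"fingers":0.3},{"translation":[0,0,-0.04],"angular":[0,0,0],"fingers":0.3},{"translation":[0,0,0],"angular":[0,0,0],"fingers":0.3},{"translation":[0,0,0],"angular":[0,0,0],"fingers":0.3}]'
python3 - <<'E'
from h import *
p,d=shot("scene","s18"); s=get_state();print(s["ee_pos"],s["opening"],s["ft_force"])
tipoverlay('s18','s18o',(0,0,.029))
E
```

```text
time_s: 26.37
ee_pos: [0.4607, 0.0062, 0.0434]
eef_rot: [-1.958, -2.454, 0.001]
ft_force: [0.7, 0.1, -2.5]
opening: 0.0345
time_s: 27.03
ee_pos: [0.4583, 0.1016, 0.003]
eef_rot: [-1.957, -2.453, 0.004]
ft_force: [-0.4, -0.1, -1.9]
opening: 0.034
[0.45968888 0.10153266 0.00425453] 0.034532145996783 [-0.18704291 -0.01545764 -2.12304131]
crop 181 151
```

View pics/s18o.png

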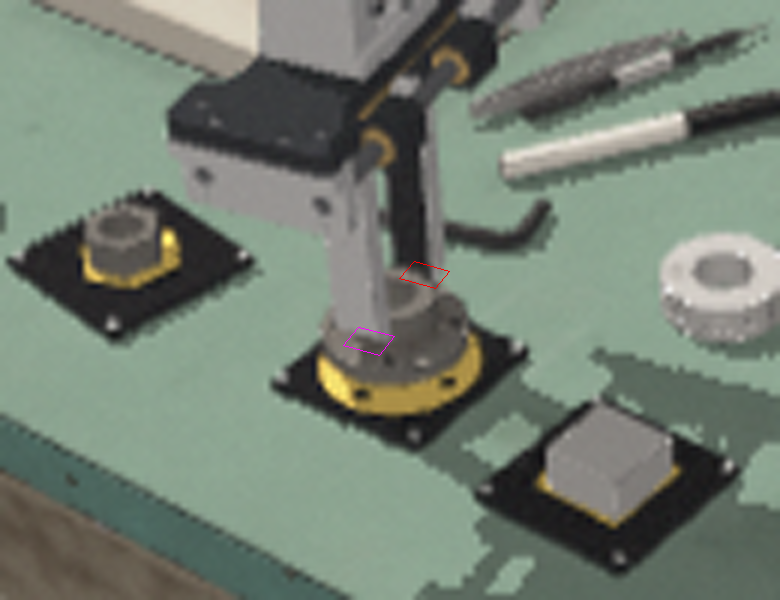

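```bash
python3 -m inch '[{"translation":[0,0,-0.01],"angular":[0,0,0],"fingers":0.3},{"translation":[0,0,-0.008],"angular":[0,0,0],"fingers":0.3},{"translation":[0,0,-0.005],"angular":[0,0,0],"fingers":0.3},{"translation":[0,0,-0.003],"angular":[0,0,0],"fingers":0.3},{"translation":[0,0,0],"angular":[0,0,0],"fingers":0.3},{"translation":[0,0,0],"angular":[0,0,0],"fingers":0.3},{"translation":[0,0,0],"angular":[0,0,0],"fingers":0.3}]'
```

```text
time_s: 27.67
ee_pos: [0.4603, 0.1019, -0.0082]
eef_rot: [1.959, 2.456, 0.0]
ft_force: [0.0, -0.6, -2.7]
opening: 0.0344
```

```bash
python3 -m inch '[{"translation":[0,0,-0.002],"angular":[0,0,0],"fingers":0.3},{"translation":[0,0,0],"angular":[0,0,0],"fingers":0.3},{"translation":[0,0,0],"angular":[0,0,0],"fingers":0.3}]'
```

```text
time_s: 27.92
ee_pos: [0.4602, 0.1019, -0.0094]
eef_rot: [1.959, 2.456, 0.0]
ft_force: [0.2, 0.3, -2.2]
opening: 0.0348
```

```bash
python3 -m inch '[{"translation":[0,0,-0.001],"angular":[0,0,0],"fingers":0.3},{"translation":[0,0,0],"angular":[0,0,0],"fingers":0.3},{"translation":[0,0,0],"angular":[0,0,0],"fingers":0.3}]'
python3 -m inch '[{"translation":[0,0,0],"angular":[0,0,0],"fingers":0.45},{"translation":[0,0,0],"angular":[0,0,0],"fingers":0.6},{"translation":[0,0,0],"angular":[0,0,0],"fingers":0.6},{"translation":[0,0,0],"angular":[0,0,0],"fingers":0.6},{"translation":[0,0,0.03],"angular":[0,0,0],"fingers":0.6},{"translation":[0,0,0.08],"angular":[0,0,0],"fingers":0.8},{"translation":[0,0,0.08],"angular":[0,0,0],"fingers":0.8},{"translation":[0,0,0.04],"angular":[0,0,0],"fingers":0.8}]'
python3 -m inch '[{"translation":[0,-0.07,0],"angular":[0,0,0],"fingers":0.8},{"translation":[-0.01,-0.07,0.02],"angular":[0,0,0],"fingers":0.8},{"translation":[-0.01,-0.07,0.02],"angular":[0,0,0],"fingers":0.8},{"translation":[-0.01,-0.07,0.02],"angular":[0,0,0],"fingers":0.8},{"translation":[-0.01,-0.07,0.02],"angular":[0,0,0],"fingers":0.8},{"translation":[-0.01,-0.07,0],"angular":[0,0,0],"fingers":0.8},{"translation":[0,-0.07,0],"angular":[0,0,0],"fingers":0.8},{"translation":[0,-0.07,0],"angular":[0,0,0],"fingers":0.8}]'
python3 - <<'E'
from h import *
shot("scene","s19"); shot("top","t19"); s=get_state();print(s["ee_pos"],s["time_s"])
a,_=load("s19"); b,_=load("t19")
cv2.imwrite("pics/s19c.png",cv2.resize(a[170:330,190:490],None,fx=2.65,fy=2.65,interpolation=cv2.INTER_CUBIC))
cv2.imwrite("pics/t19c.png",cv2.resize(b[185:255,200:460],None,fx=3,fy=3,interpolation=cv2.INTER_CUBIC))
for n,nm,o in(("scene","s19",-.003),("top","t19",0)):
    layer(n,nm,.449+o,.241,.0185,.03,.03); layer(n,nm,.46+o,.101,.026,.04,.04);layer(n,nm,.46+o,.101,.0135,.04,.04)
    layer(n,nm,.453+o,-.013,.023,.032,.035)
E
```

```text
time_s: 28.17
ee_pos: [0.4602, 0.1019, -0.0095]
eef_rot: [-1.959, -2.456, 0.0]
ft_force: [-3.0, -0.5, 5.1]
opening: 0.0348
time_s: 28.83
ee_pos: [0.4625, 0.1019, 0.1095]
eef_rot: [1.956, 2.452, 0.006]
ft_force: [1.2, -0.1, 0.7]
opening: 0.0725
time_s: 29.5
ee_pos: [0.4349, -0.18, 0.1454]
eef_rot: [1.959, 2.454, 0.0]
ft_force: [-0.2, -0.2, 0.2]
opening: 0.0752
[ 0.43510257 -0.18206009  0.14542538] 29.6
scene s19 0.0185 0.03 57 c 446.0 242.8 wh 34.9 29.8 ang(w) 45.0 mean [444.7 243.2]
scene s19 0.026 0.04 87 c 457.5 100.7 wh 34.2 35.2 ang(w) 11.9 mean [456.7  99.9]
scene s19 0.0135 0.04 266 c 453.7 95.9 wh 52.5 58.5 ang(w) 46.6 mean [454.1  96.8]
scene s19 0.023 0.032 139 c 449.1 -14.7 wh 36.4 37.6 ang(w) 89.6 mean [447.7 -14.4]
top t19 0.0185 0.03 54 c 449.7 242.0 wh 29.8 28.5 ang(w) 13.6 mean [449.5 241.3]
top t19 0.026 0.04 69 c 461.7 98.9 wh 30.9 31.3 ang(w) 0.2 mean [462.4  98.5]
top t19 0.0135 0.04 208 c 461.7 97.9 wh 56.4 56.8 ang(w) 0.5 mean [462.9  97.7]
top t19 0.023 0.032 111 c 452.5 -15.4 wh 31.0 31.2 ang(w) 0.1 mean [452.5 -14.8]
```

View pics/s19c.png

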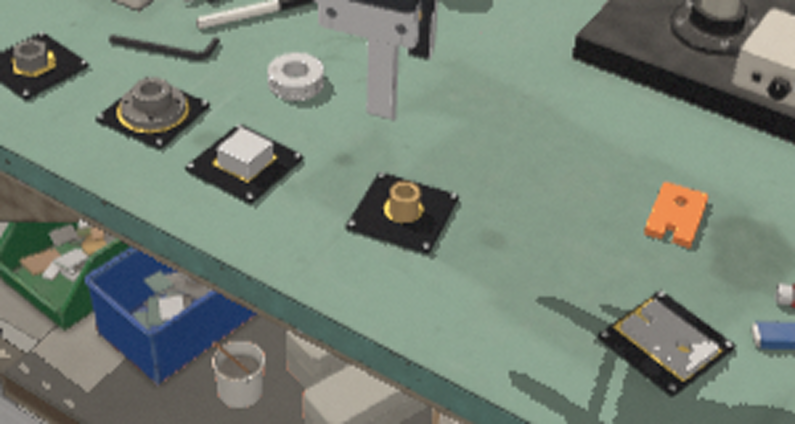

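View pics/t19c.png

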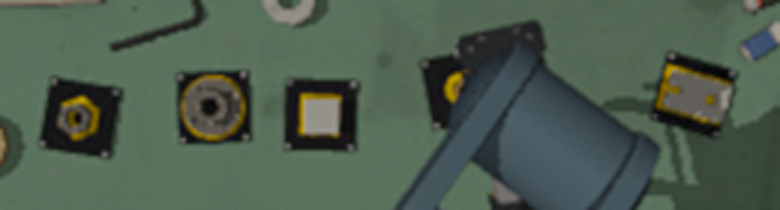

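```bash
python3 - <<'E'
from h import *
im,d=load("s19"); cl=cloud("scene",d); x,y,z=cl[...,0],cl[...,1],cl[...,2]
for nm,cx,cy,r,lo,exp in(("nut",.446,.242,.016,.017,.022),("flange hub",.457,.100,.016,.024,.030),("block",.448,-.0145,.015,.018,.026),("bushing",.475,-.1635,.012,.026,.030),("plate",.470,-.407,.015,.005,.014)):
    k=(np.hypot(x-cx,y-cy)<r)&(z>lo); A=np.c_[x[k],y[k],np.ones(k.sum())]; c=np.linalg.lstsq(A,z[k],rcond=None)[0]
    print(nm,"median top z",np.median(z[k]).round(4),"expect",exp,"n",k.sum(),"slope",c[:2].round(2))
layer("scene","s19",.470,-.407,.0115,.02,.05)
s=get_state(); print(s["ee_pos"],s["ft_force"],np.abs(s["joint_velocities"]).max())
E
```

```text
nut median top z 0.0199 expect 0.022 n 62 slope [-0.01  0.  ]
flange hub median top z 0.0288 expect 0.03 n 69 slope [0.01 0.04]
block median top z 0.0252 expect 0.026 n 90 slope [0.04 0.02]
bushing median top z 0.1941 expect 0.03 n 139 slope [-1.71  7.79]
plate median top z 0.0128 expect 0.014 n 133 slope [0.   0.07]
scene s19 0.0115 0.02 384 c 470.0 -407.2 wh 64.7 42.9 ang(w) 75.1 mean [ 469.2 -408.2]
[ 0.43510257 -0.18206009  0.14542538] [-0.12653922  0.79034395 -0.26011419] 0.07270043415106694
```

The heights match the expected values to within about 2 mm, allowing for the scene camera's −1 to −2 mm bias. The bushing number picked up the gripper, but the picture shows it upright and centred. Next I'll let the arm settle and hand in.

```bash
python3 -m inch '[{"translation":[0,0,0],"angular":[0,0,0],"fingers":0.8},{"translation":[0,0,0],"angular":[0,0,0],"fingers":0.8},{"translation":[0,0,0],"angular":[0,0,0],"fingers":0.8},{"translation":[0,0,0],"angular":[0,0,0],"fingers":0.8}]'
python3 -c "
from h import *
im,d=load('s19')
shot('scene','s20')
layer('scene','s20',.475,-.163,.026,.036,.02)
print(close_job())"
```

```text
time_s: 29.93
ee_pos: [0.4352, -0.1768, 0.1449]
eef_rot: [-1.956, -2.458, -0.0]
ft_force: [0.1, -0.4, 0.2]
opening: 0.0755
scene s20 0.026 0.036 56 c 473.7 -164.7 wh 24.3 24.4 ang(w) 32.7 mean [ 473.9 -164.1]
the job is handed in; nothing more can be done
None
```

I moved all five parts to their own tiles, in the order bushing, block, plate, nut and then flange. I handed the job in at about 30 s with the gripper clear of everything. `close_job()` gives no verdict, so what follows is from my own last checks.

- **Centring:** each part's distance from its yellow outline is well inside the 10 mm limit. The camera measurements gave about 4–5 mm for the bushing, 3–4.5 mm for the block, 3–4 mm for the plate and 3 mm for the flange. The nut came out within 1 mm by both cameras, although an earlier look had put it about 3 mm off.
- **Turn and level:** the plate and block sides run along their outlines to within about 2°. Heights in the scene camera read 1–2 mm low for the nut, flange, block and plate, in line with that camera's own bias on the bench. None of the four shows a tilt beyond the limit.

**What disagreed:**
- **TCP height:** the reported TCP height was 29 mm below the fingertips seen in the camera. I corrected for this throughout.
- **Cameras:** they differed by 2–5 mm in x.
- **Tile outlines:** in the scene view the tiles' dark sides shifted their outlines, so I used the yellow inlays instead. I switched only after the bushing, block and plate were down.
- **Flange grip:** it closed at 34.5 mm where I expected 36 mm, even after I regripped lower. The flange still lifted level and centred.
- **Bushing height:** the last height reading for the bushing picked up the gripper, so I repeated the check just before handing in. Its top was then found at the expected height and place.

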